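# Turn the tray over against the upstand and tip the tins into it

### The arm

A 7-joint arm with a two-finger parallel gripper is mounted at the origin on the work surface. World frame = base frame: x ahead of the robot, y to its left, z up, the work surface at z = 0. Lengths are in m, angles in rad, forces in N, time in s.
With the tool pointing down it reaches from about 0.425 to 0.875 m from the base axis. Payload 8.4 kg.
Tool frame: the origin (TCP) lies midway between the tips of the shut fingers; the grasp point (between the pads) lies 19 mm behind it (bot.grip_depth is the distance from the TCP to the grasp point, in m); y points along the fingers, z is the direction in which the jaws open and shut, and the axes are right-handed (so a half turn about y gives the same grasp; the last joint's range is limited). The gripper opens to 85 mm and grips with 20 to 120 N. Pads are 22 mm wide; open, the fingers measure 114 mm over their backs; the gripper's body (76 mm by 85 mm) begins 54 mm behind the grasp point. The pads swing forward as they close: fully open they stand 13 mm farther back than shut.
Start: joints at [1.169, 0.333, 0.04, 1.465, -0.013, 1.343, -0.059], TCP at [0.194, -0.62, 0.231] pointing down, gripper open.
Joint ranges: [-2.58, 2.58], [-0.38, 2.09], [-1.3, 1.39], [0.25, 2.4], [-1.5, 4.64], [0.08, 2.09], [-2.65, 2.65]. Speed limits (rad/s): [2.22, 2.22, 2.79, 2.79, 3.14, 3.14, 3.14].

### API

Orientations are given as a 3x3 rotation matrix whose columns are the frame's x, y, z axes.
In Python, from station import status, cams, ticket, bot gives the robot as it stands.
- The arm moves only by the tool servo_tool, never from a script. Its argument "motion" is a list of rows, each an object with "dr": the turn, a rotation vector about the tool's x, y, z in degrees, a list of three; "offset": the shift along the tool's x, y, z in mm, a list of three; "claw": the closure, from 0 (fully open) to 1 (shut). A call has 1 to 12 rows; each row shifts and turns the commanded pose from where the row before left it, along the tool's axes as they then stand; what a row does not reach is not made up. A row lasts 1/10 s, in which the tool goes at most 50 mm and 8.59 degrees, less where a joint would pass 70% of its speed; a pose out of reach is approached as far as the arm can. A call with a gripper value outside its range is refused whole. The fingers move at their own pace and stop on an object; "newtons" is the grip in N (left out, the last holds). Time passes only in rows, so rows that do not move let the fingers close. It gives the time, the measured TCP pose, the force and the opening at its end, in the units of the state.
- status.sense(): the state, without advancing time (a new reading comes with each control period).
- cams.capture(name): name is "scene" or "top" or "wrist"; returns (picture, depth): 420x560x3 uint8, red, green, blue; 420x560 float32, m along the optical axis (not along the pixel's ray), 0 where there is no reading.
- cams.get_calibration(name): a dict with "fx", "fy", "cx", "cy" (pixels), "T" (4x4, takes a point from camera to world coordinates). Camera axes: x right, y up, looking along -z (the intrinsics and any distortion apply to the point x, -y, -z); pixel columns grow to the right and rows downward; lengths in m; the calibration is good to about 2 mm. A picture is of the moment at which its call begins: read the wrist's pose just before it. get_calibration takes no time and is no camera call; for the wrist camera it gives the pose at the moment of the call.
- ticket.close_job(): hands the job in, once; it reports no verdict.
The state is a dict: "time_s": time; "qpos": joint angles; "qvel": joint speeds; "tau": joint torques, N m; "tool_pos": TCP position; "tool_rot": TCP orientation; "force": force on the tool from outside, world axes, zero at the start; "torque": the same for the moment, N m; "finger_gap": finger opening in m.
Only numpy, scipy, OpenCV 4.12 (cv2) and the standard library are available. Lean on these libraries where they do the work, as an engineer would, in place of code of your own. Each camera call takes 0.05 s, during which the arm holds its last target.

### The job

The metal tray lies face down: stand it up against the low tiled upstand and flip it over so that it lies open side up, then move it centrally under the front lip of the little tipping skip, its length pointing the way the skip tips. Tip the skip forward past its balance point, so that both tablet tins fall into the tray, then ease the skip gently back upright. Leave the tray flat on the shelf with both tins in it, and do not disturb the bottle, cup, pill splitter or tweezer case.

Things in the scene. Friction and masses are not known exactly. Their poses are not given: they have to be found in the camera images.
- tray_center (a point): centre of the loose aluminium tray, 110 long (its x) x 66 wide (y) x 16 mm high (z), 0.1 kg; base and side walls 4 mm thick, end walls 6 mm, inside 98 x 58 x 12 mm deep. Its z points out through the closed base: up at the start (face down), down when right way up. Both ends alike. Flat on the shelf this point is 8 mm up. Can be gripped across its 66 mm width.
- upstand: fixed low tiled wall standing on the shelf, 150 mm wide (its y), 55 mm high, 14 mm thick, with a flat 4 mm high foot 30 mm deep behind it. Origin at shelf level in the middle of its front face, which looks towards the robot (its -x); its wall runs from x = 0 to +14 mm. A tray leaned on it sticks out above its top edge.
- skip_bar (a point): middle of the skip's steel handle bar, a round bar 8 mm thick and 48 mm long between the centres of its two legs (about 38 mm free between them), along the skip's y; it moves with the skip. Upright, it is 152 mm above the shelf, 45 mm behind and 80 mm above the hinge axis.
- skip_hinge (a point): middle of the skip's fixed hinge axis, 72 mm above the shelf, along this point's y. Its -x is forward, roughly towards the robot, the way the skip tips. The skip is a grey plastic scoop open at front and top, 52 mm wide, 44 mm inside; its floor, 8 mm above the axis, runs from 28 mm in front of the axis to 45 mm behind; side walls 30 mm high.
- bracket: fixed white bracket that carries the skip between two arms (74 mm wide over both, undersides 60 mm above the shelf, reaching 10 mm in front of the hinge axis); its column stands 60 to 80 mm behind the axis, its foot plate up to 115 mm behind. Origin on the shelf below the hinge axis, axes as skip_hinge.
- skip (a joint): tip angle of the skip, rad: 0 upright (resting on its stop), 1.2 fully tipped forward (stop). Gravity brings it back to 0 below about 0.6 rad and on to 1.2 above about 0.78; the hinge is damped (left to fall it turns at up to 2.5 rad/s), and a newton or two at the bar moves it.
- drop_spot (a point): point on the shelf 50 mm in front of the hinge axis, under the skip's front lip; with the tray's centre here and its length along this point's x, the tins fall into it. Its x and y axes are those of the bracket. The tray's rear end then reaches 5 mm behind the hinge axis, where there is free room below the arms.
- tin_a_center (a point): centre of a steel tablet tin, 20 x 30 x 12 mm, 20 g, lying loose in the skip, the front one
- tin_b_center (a point): centre of an equal tin, the rear one in the skip
- bottle: bystander: glass medicine bottle with dropper cap, 38 mm across, 108 mm high; origin at its underside
- cup: bystander: white plastic cup, 72 mm across, 85 mm high; origin at its underside
- splitter: bystander: pill splitter, 75 x 42 x 24 mm; origin at its underside
- tweezer_case: bystander: steel tweezer case, 115 x 26 x 14 mm; origin at its underside

How it is judged:
On the way, in this order (a step that is already met when the one before it is completed fails the run):
1. the tray is stood up on its end, leaning on the upstand's front (40 degrees or steeper, foot on the shelf) (angle between tray_center's own z axis and vertical between 0.7 and 1.9 rad and x of tray_center in the frame of upstand between -0.075 and 0.03 m and y of tray_center in the frame of upstand between -0.09 and 0.09 m and height (world z) of tray_center below 0.068 m), for 0.2 s.
2. the tray lies flat on the shelf, open side up (angle between tray_center's own z axis and vertical above 3.02159 rad and height (world z) of tray_center below 0.018 m), for 0.3 s.
3. the tray lies open side up under the skip's lip, lengthwise (centre within 25 mm along and 14 mm across of the drop spot, within 0.2 rad) (all of step 2 and x of tray_center in the frame of drop_spot between -0.025 and 0.025 m and y of tray_center in the frame of drop_spot between -0.014 and 0.014 m and angle between the x axis of tray_center and the x axis of drop_spot, either way round below 0.2 rad), for 0.2 s.
4. the skip is tipped well past its balance point (over 1.0 rad) (value of joint skip above 1 rad), for 0.1 s.
At the end, for the whole second after the job is handed in: The tray lies flat on the shelf, open side up (within 0.12 rad), both tins are inside its rim, and the skip is back upright (under 0.06 rad) and still (all of step 2 and x of tin_a_center in the frame of tray_center between -0.05 and 0.05 m and y of tin_a_center in the frame of tray_center between -0.03 and 0.03 m and z of tin_a_center in the frame of tray_center between -0.026 and 0.006 m and x of tin_b_center in the frame of tray_center between -0.05 and 0.05 m and y of tin_b_center in the frame of tray_center between -0.03 and 0.03 m and z of tin_b_center in the frame of tray_center between -0.026 and 0.006 m and value of joint skip below 0.06 rad and velocity of joint skip between -0.05 and 0.05 rad/s); the robot touches nothing.
It fails at once if the skip is slammed back (returns faster than 4 rad/s) (velocity of joint skip below -4 rad/s).
It fails at once if the bottle, cup, pill splitter or tweezer case is moved by more than 20 mm (distance of any of bottle, cup, splitter, tweezer_case from where it was at the start of the episode above 0.02 m).
It also fails if it takes over 70 s, if anything falls off the work surface, if the arm or the gripper's body presses on something with over 40 N, if the wrist force passes 120 N, or if a joint passes its speed limit or range.

## Working session

There is one attempt and no reset: what is moved stays moved. The work goes in short steps, Python scripts to look and compute and a tool call to move; the robot and the scene stay as the last step left them, time stands still between calls to the robot, and variables do not carry over. Pictures are saved under pics/ and viewed, and the job is handed in when it is done.

Besides the shell and the picture viewer there is one more tool, called after ">>>" by a JSON object that holds its "api" and its "payload", one argument or row to a line. servo_tool: Moves the arm, as the interface text tells. Its arguments: {"type":"object","properties":{"motion":{"type":"array"},"newtons":{"type":"number"}},"required":["motion"]}

```bash
ls; mkdir -p pics; python3 - <<'E'
from station import status,cams,ticket,bot
import cv2,numpy as np
s=status.sense();print(s)
for n in("scene","top"):
    p,d=cams.capture(n);cv2.imwrite(f"pics/{n}0.png",p[:,:,::-1]);np.save(f"pics/{n}0.npy",d);np.save(f"pics/{n}0c.npy",p)
    c=cams.get_calibration(n);print(n,{k:c[k] for k in c if k!='T'},np.round(c['T'],3).tolist())
E
```

```text
pics
{'time_s': 0.0, 'qpos': array([ 1.16876178,  0.33391741,  0.03987061,  1.46626132, -0.01338944,
        1.34326474, -0.05848432]), 'qvel': array([ 0.00148281,  0.00060286,  0.00201368,  0.00072026, -0.00059988,
       -0.00106282, -0.00095968]), 'tau': array([-1.74267557e-04, -6.58551979e+01,  1.36563241e+00, -4.05570459e+01,
        1.68828800e-02,  1.26291244e-02,  3.12281179e-05]), 'tool_pos': array([ 0.19368854, -0.62001155,  0.23042187]), 'tool_rot': array([[-9.54493763e-01, -5.83491383e-04,  2.98230307e-01],
       [-2.98230854e-01,  1.47369049e-03, -9.54492633e-01],
       [ 1.17439060e-04, -9.99998744e-01, -1.58064351e-03]]), 'force': array([ 0.122563  , -0.27691146, -0.1470936 ]), 'torque': array([-0.0239201 , -0.00368539, -0.00087053]), 'finger_gap': 0.08536401671607016}
scene {'fx': 452.85988421744366, 'fy': 452.85988421744366, 'cx': 274.7040552690989, 'cy': 211.19679341374695} [[0.817, -0.444, 0.367, 1.036], [0.576, 0.625, -0.527, -0.73], [0.004, 0.642, 0.767, 1.17], [0.0, 0.0, 0.0, 1.0]]
top {'fx': 523.7485361838224, 'fy': 523.7485361838224, 'cx': 276.3302151751409, 'cy': 209.32727614696526} [[0.026, 0.996, -0.089, 0.41], [-1.0, 0.026, -0.001, -0.009], [0.002, 0.089, 0.996, 1.477], [0.0, 0.0, 0.0, 1.0]]
```

View pics/scene0.png

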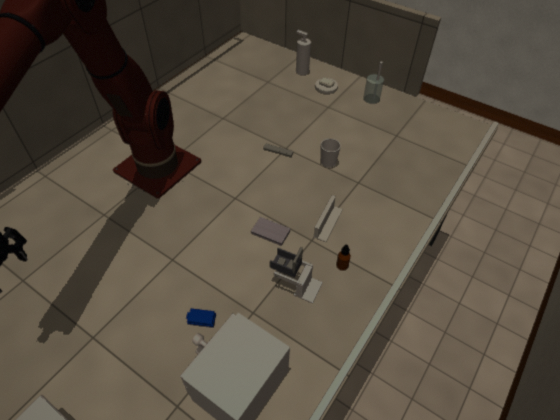

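View pics/top0.png

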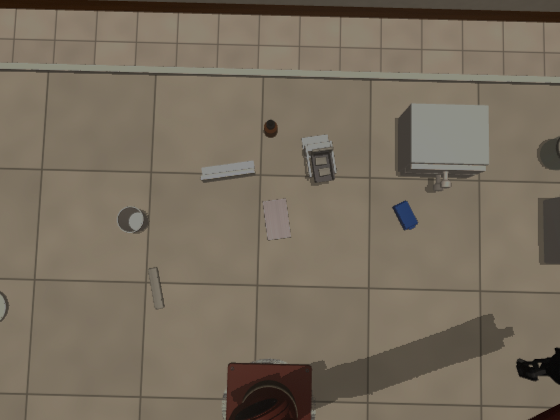

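```bash
cat > h.py <<'E'
import numpy as np,cv2
from station import status,cams,ticket,bot
np.set_printoptions(precision=4,suppress=True)
def ray(n,u,v,c=None):
    c=c or cams.get_calibration(n);T=c['T']
    d=np.array([(u-c['cx'])/c['fx'],-(v-c['cy'])/c['fy'],-1.]);return T[:3,3],T[:3,:3]@d
def onz(n,u,v,z,c=None):
    o,d=ray(n,u,v,c);return o+d*((z-o[2])/d[2])
def cloud(n,dep,c=None):
    c=c or cams.get_calibration(n);h,w=dep.shape
    u,v=np.meshgrid(np.arange(w),np.arange(h))
    P=np.stack([(u-c['cx'])/c['fx']*dep,-(v-c['cy'])/c['fy']*dep,-dep],-1)
    return P@c['T'][:3,:3].T+c['T'][:3,3]
def proj(n,P,c=None):
    c=c or cams.get_calibration(n);T=c['T'];p=(np.asarray(P)-T[:3,3])@T[:3,:3]
    return np.stack([c['cx']-c['fx']*p[...,0]/p[...,2],c['cy']+c['fy']*p[...,1]/p[...,2]],-1)
E
python3 - <<'E'
from h import *
p=np.load('pics/top0c.npy');
cr=p[110:260,110:350][:,:,::-1];cr=cv2.convertScaleAbs(cv2.resize(cr,None,fx=3.3,fy=3.3,interpolation=cv2.INTER_CUBIC),alpha=1.3)
cv2.imwrite('pics/topc.png',cr)
p=np.load('pics/scene0c.npy')
cr=p[180:320,230:370][:,:,::-1];cr=cv2.convertScaleAbs(cv2.resize(cr,None,fx=4.2,fy=4.2,interpolation=cv2.INTER_CUBIC),alpha=1.3)
cv2.imwrite('pics/scenec.png',cr)
d=np.load('pics/top0.npy');C=cloud('top',d)
for (u,v) in [(277,219),(228,171),(313,140),(320,163),(323,165),(270,128),(131,219),(156,288),(405,215),(277,260)]:
    print(u,v,C[v,u])
E
```

```text
277 219 [ 0.5145 -0.0106  0.0113]
228 171 [0.6474 0.1317 0.0081]
313 140 [ 0.7434 -0.1074  0.0067]
320 163 [ 0.6624 -0.1218  0.0897]
323 165 [ 0.659  -0.1308  0.0796]
270 128 [0.7559 0.0149 0.0833]
131 219 [0.5043 0.4006 0.0039]
156 288 [0.3141 0.3198 0.0102]
405 215 [ 0.5343 -0.3668  0.0224]
277 260 [ 0.4    -0.0136 -0.0087]
```

View pics/topc.png

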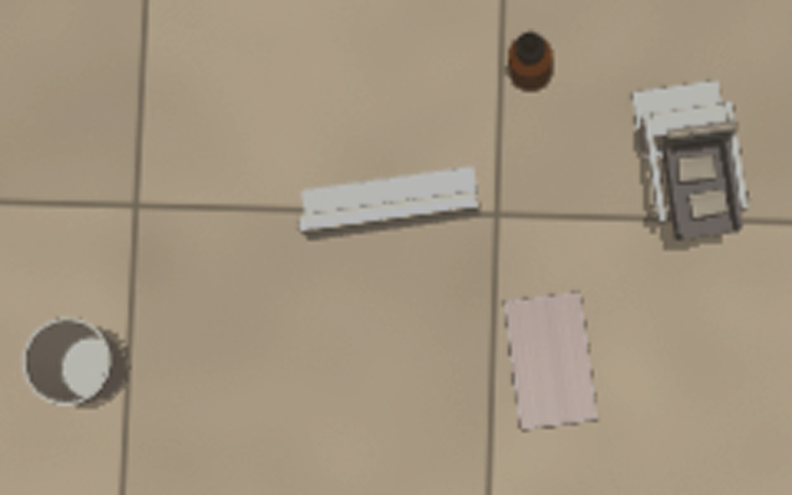

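View pics/scenec.png

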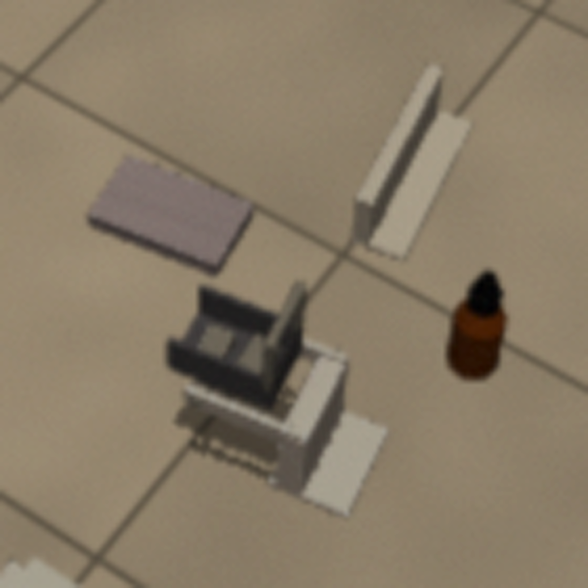

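```bash
python3 - <<'E'
from h import *
print([a for a in dir(bot) if a[0]!='_'],[a for a in dir(status) if a[0]!='_'],bot.grip_depth)
for n in('top','scene'):
    p=np.load(f'pics/{n}0c.npy');hsv=cv2.cvtColor(p,cv2.COLOR_RGB2HSV);
    y0,x0=(219,277) if n=='top' else (229,270)
    print(p[y0,x0],hsv[y0,x0],p[y0+30,x0],hsv[y0+30,x0])
    # pinkish: b relative to g
    m=((p[...,2].astype(int)-p[...,1])>-6).astype(np.uint8)
    m[:y0-35]=0;m[y0+35:]=0;m[:,:x0-35]=0;m[:,x0+35:]=0
    k,l,st,ce=cv2.connectedComponentsWithStats(m);i=l[y0,x0];print(st[i],ce[i])
    cs,_=cv2.findContours((l==i).astype(np.uint8),cv2.RETR_EXTERNAL,cv2.CHAIN_APPROX_NONE)
    c=cs[0];r=cv2.minAreaRect(c);print(r)
    if n=='top':
        P=np.array([onz(n,u,v,.016)[:2] for u,v in c[:,0]],np.float32);r=cv2.minAreaRect(P*1000);print(r)
    g=[(228,171)]
E
```

```text
['Unreachable', 'grip_depth'] ['sense'] 0.0187
[136 124 118] [ 10  34 136] [133 122 104] [ 19  56 133]
[     0      0    560    420 234796] [279.5053 209.485 ]
((279.5, 209.5), (419.0, 559.0), 90.0)
((561.7492065429688, -17.9569091796875), (1180.548828125, 1623.67333984375), 1.544477105140686)
[96 85 82] [ 6 37 96] [107  96  80] [ 18  64 107]
[252 218  38  27 601] [270.5191 230.8735]
((270.4310302734375, 230.67239379882812), (34.72502899169922, 18.383838653564453), 21.801410675048828)
```

```bash
python3 - <<'E'
from h import *
p=np.load('pics/top0c.npy')
def crop(n,x0,y0,w,h,f,out):
    p=np.load(f'pics/{n}0c.npy')[y0:y0+h,x0:x0+w,::-1]
    q=cv2.convertScaleAbs(cv2.resize(p,None,fx=f,fy=f,interpolation=cv2.INTER_NEAREST),alpha=1.3)
    for i in range(0,w,10): cv2.putText(q,str(x0+i),(i*f,8),0,.3,(0,0,255));cv2.line(q,(i*f,0),(i*f,h*f),(0,0,255) ,1) if i%20==0 else 0
    for i in range(0,h,10): cv2.putText(q,str(y0+i),(0,i*f+8),0,.3,(0,0,255));cv2.line(q,(0,i*f),(w*f,i*f),(0,0,255),1) if i%20==0 else 0
    cv2.imwrite(out,q)
crop('top',195,125,150,70,5,'pics/a.png')
crop('scene',260,190,90,110,5,'pics/b.png')
E
```

```text
(no output)
```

View pics/a.png

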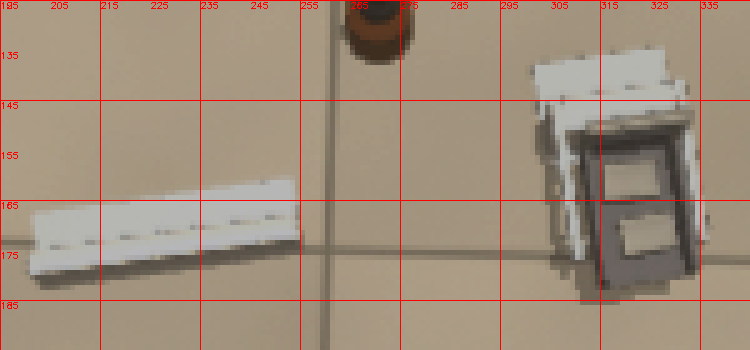

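View pics/b.png

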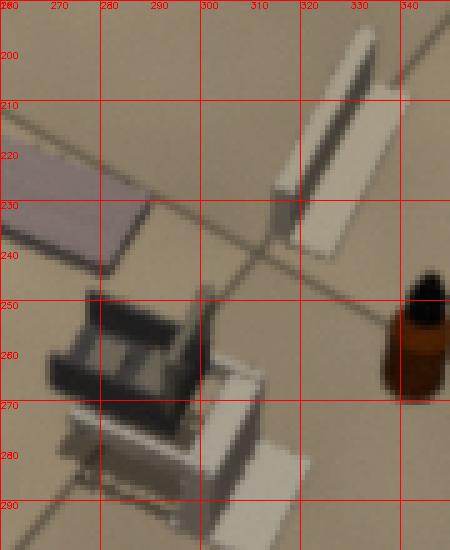

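```bash
python3 - <<'E'
from h import *
for nm,n,u,v,z in [('upL','top',201.2,179.6,.055),('upR','top',254.8,172.5,.055),('plL','top',301.6,138,.004),('plR','top',327.8,134.4,.004),('lipL','top',315.3,182.8,.08),('lipR','top',333.8,179.4,.11),('barL','top',311,150.6,.156),('barR','top',333,149.4,.156)]:
    print(nm,onz(n,u,v,z))
p=np.load('pics/top0c.npy').astype(int)
m=((p[...,0]-p[...,2])<24).astype(np.uint8)
m[:190]=0;m[250:]=0;m[:,:255]=0;m[:,300:]=0
k,l,st,ce=cv2.connectedComponentsWithStats(m);i=l[219,277];print(st[i],ce[i])
cs,_=cv2.findContours((l==i).astype(np.uint8),cv2.RETR_EXTERNAL,cv2.CHAIN_APPROX_NONE)
P=np.array([onz('top',u,v,.016)[:2] for u,v in cs[0][:,0]],np.float32);print(cv2.minAreaRect(P*1000), cv2.boxPoints(cv2.minAreaRect(P*1000)))
E
```

```text
upL [0.6141 0.1998 0.055 ]
upR [0.6376 0.0536 0.055 ]
plL [ 0.7489 -0.0749  0.004 ]
plR [ 0.7614 -0.1496  0.004 ]
lipL [ 0.6099 -0.111   0.08  ]
lipR [ 0.616  -0.1573  0.11  ]
barL [ 0.6818 -0.0928  0.156 ]
barR [ 0.6864 -0.149   0.156 ]
[262 198  29  43 959] [276.3097 218.9677]
((514.393798828125, -8.538875579833984), (111.75696563720703, 67.55724334716797), 8.95572566986084) [[453.9382  16.1293]
 [464.4549 -50.6044]
 [574.8494 -33.207 ]
 [564.3327  33.5266]]
```

>>> {"api": "servo_tool", "payload": {
  "motion": [
    {"dr":[0,8,0],"offset":[0,-10,0],"claw":0},
    {"dr":[0,8,0],"offset":[-30,-20,0],"claw":0},
    {"dr":[0,8,0],"offset":[-30,-20,0],"claw":0}
  ]
}}

```text
time_s: 0.4
tool_pos: [0.2528, -0.6145, 0.2814]
tool_rot: [[-0.992, -0.001, -0.124], [0.124, 0.001, -0.992], [0.001, -1.0, -0.001]]
force: [0.8, -0.5, 0.1]
finger_gap: 0.0852
```

>>> {"api": "servo_tool", "payload": {
  "motion": [
    {"dr":[0,-8,0],"offset":[0,-6,-20],"claw":0},
    {"dr":[0,-8,0],"offset":[-20,-6,-40],"claw":0},
    {"dr":[0,0,0],"offset":[-27,-6,-40],"claw":0},
    {"dr":[0,0,0],"offset":[-27,-6,-40],"claw":0},
    {"dr":[0,0,0],"offset":[-27,-6,-40],"claw":0},
    {"dr":[0,0,0],"offset":[-27,-6,-40],"claw":0},
    {"dr":[0,0,0],"offset":[-27,-6,-40],"claw":0},
    {"dr":[0,0,0],"offset":[-27,-6,-40],"claw":0},
    {"dr":[0,0,0],"offset":[-27,-6,-40],"claw":0},
    {"dr":[0,0,0],"offset":[-27,-6,-40],"claw":0},
    {"dr":[0,0,0],"offset":[-27,-6,-40],"claw":0},
    {"dr":[0,0,0],"offset":[-10,0,-20],"claw":0}
  ]
}}

```text
time_s: 1.6
tool_pos: [0.4643, -0.1337, 0.348]
tool_rot: [[-0.986, 0.001, 0.168], [-0.168, 0.001, -0.986], [-0.001, -1.0, -0.0]]
force: [0.3, 0.2, -0.6]
finger_gap: 0.0852
```

```bash
cat > snap.py <<'E'
import sys
from h import *
s=status.sense();print(s['time_s'],s['tool_pos'],s['qpos'],s['force'])
for a in sys.argv[1:]:
    n,t=a.split(':');c=cams.get_calibration(n);p,d=cams.capture(n)
    cv2.imwrite(f'pics/{t}.png',cv2.convertScaleAbs(p[:,:,::-1],alpha=1.4));np.savez(f'pics/{t}.npz',p=p,d=d,**c)
    print(n,c['T'].round(3).tolist())
E
python3 snap.py wrist:w1
```

```text
1.6 [ 0.4643 -0.1337  0.348 ] [ 0.59   -0.029  -0.3873  1.6435 -0.0119  1.5237 -1.1989] [ 0.3231  0.154  -0.575 ]
wrist [[0.168, 0.94, 0.296, 0.54], [-0.986, 0.16, 0.051, -0.121], [0.001, -0.3, 0.954, 0.49], [0.0, 0.0, 0.0, 1.0]]
```

View pics/w1.png

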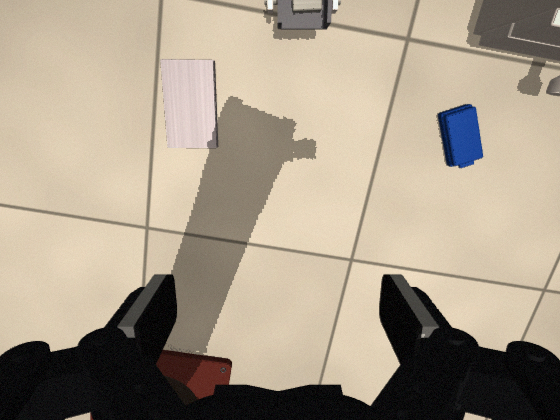

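>>> {"api": "servo_tool", "payload": {
  "motion": [
    {"dr":[0,0,0],"offset":[-40,0,-14],"claw":0},
    {"dr":[0,0,0],"offset":[-44,0,-15],"claw":0},
    {"dr":[0,0,0],"offset":[-44,0,-15],"claw":0},
    {"dr":[0,0,0],"offset":[-40,0,-13],"claw":0},
    {"dr":[0,0,0],"offset":[0,0,0],"claw":0}
  ]
}}

```text
time_s: 2.15
tool_pos: [0.6218, -0.0514, 0.3441]
tool_rot: [[-0.986, -0.004, 0.167], [-0.167, 0.004, -0.986], [0.003, -1.0, -0.004]]
force: [-1.2, 0.4, -0.7]
finger_gap: 0.0855
```

```bash
python3 snap.py wrist:w2
```

```text
2.15 [ 0.6218 -0.0514  0.3441] [ 0.3904  0.2914 -0.4919  1.3195  0.1323  1.5669 -1.4878] [-1.1779  0.4169 -0.7162]
wrist [[0.167, 0.939, 0.301, 0.698], [-0.986, 0.16, 0.048, -0.039], [-0.003, -0.304, 0.953, 0.486], [0.0, 0.0, 0.0, 1.0]]
```

View pics/w2.png

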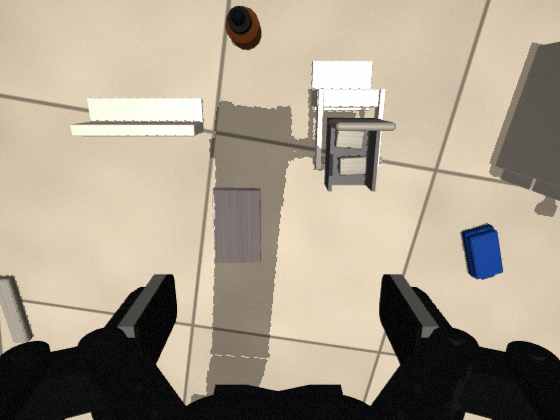

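```bash
cat > crop.py <<'E'
import sys
from h import *
t,x0,y0,w,h,f,o=sys.argv[1:];x0,y0,w,h,f=map(int,(x0,y0,w,h,f))
p=np.load(f'pics/{t}.npz')['p'][y0:y0+h,x0:x0+w,::-1]
q=cv2.convertScaleAbs(cv2.resize(p,None,fx=f,fy=f,interpolation=cv2.INTER_NEAREST),alpha=1.3)
for i in range(0,w,10): cv2.putText(q,str(x0+i),(i*f,8),0,.3,(0,0,255));cv2.line(q,(i*f,0),(i*f,h*f),(0,0,255) ,1) if i%20==0 else 0
for i in range(0,h,10): cv2.putText(q,str(y0+i),(0,i*f+8),0,.3,(0,0,255));cv2.line(q,(0,i*f),(w*f,i*f),(0,0,255),1) if i%20==0 else 0
cv2.imwrite(f'pics/{o}.png',q)
E
python3 crop.py w2 300 50 110 150 4 c1;python3 crop.py w2 60 85 210 190 3 c2
```

```text
(no output)
```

View pics/c1.png

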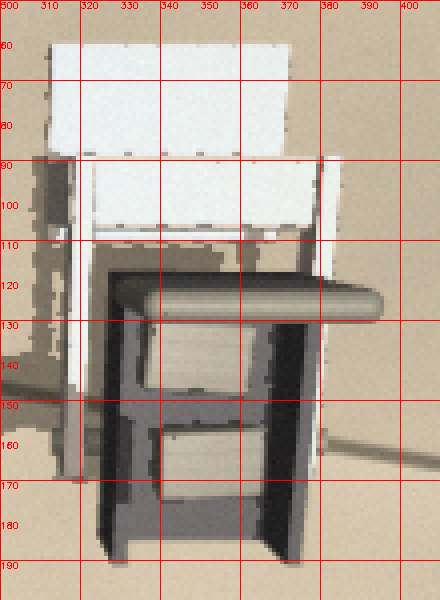

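View pics/c2.png

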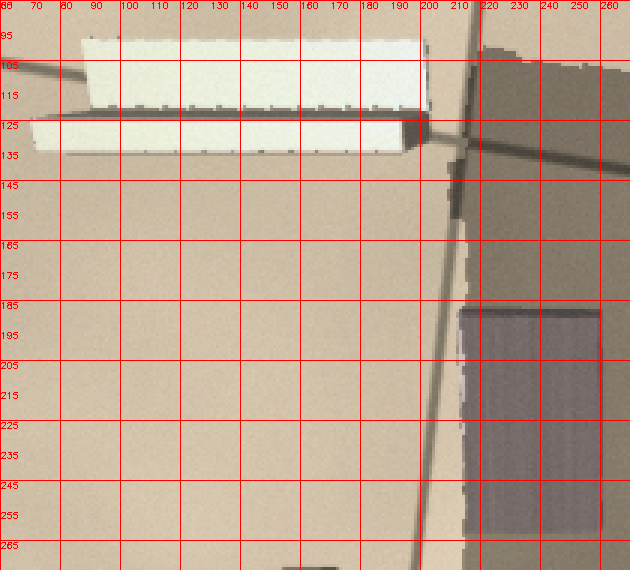

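```bash
python3 - <<'E'
from h import *
z=np.load('pics/w2.npz');c={k:(float(z[k]) if k!='T' else z[k]) for k in('fx','fy','cx','cy','T')};print(c['fx'])
q={}
for nm,u,v,h in [('upFL',71.5,135.3,.055),('upFR',194,135.3,.055),('tRL',213,190,.016),('tRR',260.5,190,.016),('tFL',214.3,262.7,.016),('tFR',260.7,262.7,.016),('barL',334.5,126,.152),('barR',395.7,126,.152),('lipL',332,184.7,.08),('lipR',364.3,184.7,.08),('plL',312.5,61,.004),('plR',372.8,61,.004)]:
    q[nm]=onz('wrist',u,v,h,c);print(nm,q[nm])
def yaw(a,b): d=q[a]-q[b];return np.degrees(np.arctan2(-d[0],d[1])),np.linalg.norm(d)
for a,b in [('upFL','upFR'),('tRL','tRR'),('tFL','tFR'),('barL','barR'),('lipL','lipR'),('plL','plR')]:print(a,yaw(a,b),(q[a]+q[b])/2)
print('tray',sum(q[k] for k in('tRL','tRR','tFL','tFR'))/4,q['tRL']-q['tFL'],q['tRR']-q['tFR'])
e=np.array([np.cos(np.radians(9.6)),np.sin(np.radians(9.6)),0])
for a,b,o in [('barL','barR',-.045),('lipL','lipR',.028),('plL','plR',-.115)]: print('hinge',(q[a]+q[b])/2+o*e)
print('scene proj', proj('scene',[(q['barL']+q['barR'])/2,(q['upFL']+q['upFR'])/2]),proj('top',[(q['barL']+q['barR'])/2,(q['upFL']+q['upFR'])/2]))
E
```

```text
351.4659586977872
upFL [0.6145 0.2006 0.055 ]
upFR [0.6392 0.0548 0.055 ]
tRL [0.5643 0.0303 0.016 ]
tRR [ 0.5753 -0.0343  0.016 ]
tFL [0.4546 0.0161 0.016 ]
tFR [ 0.4661 -0.0514  0.016 ]
barL [ 0.6828 -0.0938  0.152 ]
barR [ 0.6922 -0.1496  0.152 ]
lipL [ 0.6126 -0.1174  0.08  ]
lipR [ 0.619  -0.1551  0.08  ]
plL [ 0.7497 -0.0735  0.004 ]
plR [ 0.7624 -0.1487  0.004 ]
upFL (np.float64(9.626107724162392), np.float64(0.14794510255028132)) [0.6269 0.1277 0.055 ]
tRL (np.float64(9.652738851121446), np.float64(0.06550236403786155)) [ 0.5698 -0.002   0.016 ]
tFL (np.float64(9.692437031347634), np.float64(0.06842755581311309)) [ 0.4604 -0.0177  0.016 ]
barL (np.float64(9.621824590809778), np.float64(0.056607130492175396)) [ 0.6875 -0.1217  0.152 ]
lipL (np.float64(9.650045277308797), np.float64(0.03822038007851003)) [ 0.6158 -0.1362  0.08  ]
plL (np.float64(9.593668843626839), np.float64(0.07634173931485483)) [ 0.756  -0.1111  0.004 ]
tray [ 0.5151 -0.0098  0.016 ] [ 0.1097  0.0142 -0.    ] [0.1091 0.0171 0.    ]
hinge [ 0.6431 -0.1292  0.152 ]
hinge [ 0.6434 -0.1316  0.08  ]
hinge [ 0.6427 -0.1303  0.004 ]
scene proj [[297.231  254.8371]
 [322.8446 210.5428]] [[322.204  149.0334]
 [227.6793 175.6828]]
```

>>> {"api": "servo_tool", "payload": {
  "motion": [
    {"dr":[0,0,0],"offset":[16,30,-15],"claw":0},
    {"dr":[0,0,0],"offset":[16,44,-15],"claw":0},
    {"dr":[0,0,0],"offset":[16,44,-15],"claw":0},
    {"dr":[0,0,0],"offset":[17,44,-14],"claw":0},
    {"dr":[0,0,0],"offset":[0,49,0],"claw":0},
    {"dr":[0,0,0],"offset":[0,49,0],"claw":0},
    {"dr":[0,0,0],"offset":[0,40,0],"claw":0},
    {"dr":[0,0,0],"offset":[0,20,0],"claw":0},
    {"dr":[0,0,0],"offset":[0,0,0],"claw":0}
  ]
}}

```text
time_s: 3.1
tool_pos: [0.5425, -0.0086, 0.0247]
tool_rot: [[-0.987, -0.005, 0.161], [-0.161, -0.0, -0.987], [0.005, -1.0, -0.001]]
force: [-0.5, 1.1, 0.3]
finger_gap: 0.0854
```

```bash
python3 snap.py wrist:w3
```

```text
3.1 [ 0.5425 -0.0086  0.0247] [ 0.3567  0.3729 -0.4924  1.9132  0.2189  0.9137 -1.6514] [-0.5267  1.0871  0.3332]
wrist [[0.161, 0.939, 0.303, 0.62], [-0.987, 0.153, 0.05, 0.004], [0.001, -0.307, 0.952, 0.166], [0.0, 0.0, 0.0, 1.0]]
```

View pics/w3.png

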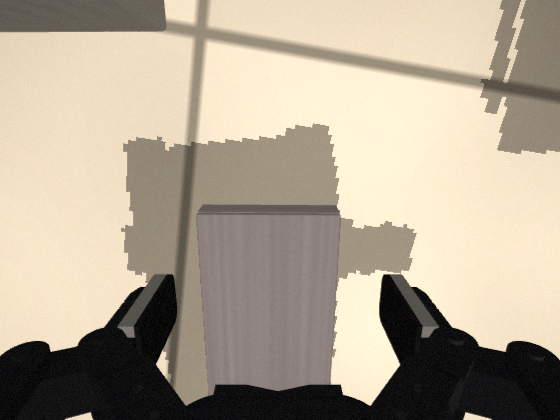

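>>> {"api": "servo_tool", "payload": {
  "motion": [
    {"dr":[0,0,0],"offset":[-5,10,-4],"claw":0},
    {"dr":[0,0,0],"offset":[0,12,0],"claw":0},
    {"dr":[0,0,0],"offset":[0,7,0],"claw":0},
    {"dr":[0,0,0],"offset":[0,0,0],"claw":0.35},
    {"dr":[0,0,0],"offset":[0,0,0],"claw":0.6},
    {"dr":[0,0,0],"offset":[0,0,0],"claw":0.6},
    {"dr":[0,0,0],"offset":[0,0,0],"claw":0.6}
  ],
  "newtons": 50
}}

```text
time_s: 3.85
tool_pos: [0.55, -0.0026, -0.0014]
tool_rot: [[-0.987, 0.0, 0.162], [-0.162, -0.0, -0.987], [-0.0, -1.0, 0.0]]
force: [-0.5, 0.5, 0.0]
finger_gap: 0.0646
```

```bash
python3 snap.py wrist:w4
```

```text
3.85 [ 0.55   -0.0026 -0.0014] [ 0.3327  0.42   -0.4809  1.9154  0.2506  0.8645 -1.6842] [-0.4848  0.4874  0.026 ]
wrist [[0.162, 0.941, 0.297, 0.626], [-0.987, 0.154, 0.05, 0.01], [0.001, -0.301, 0.954, 0.141], [0.0, 0.0, 0.0, 1.0]]
```

View pics/w4.png

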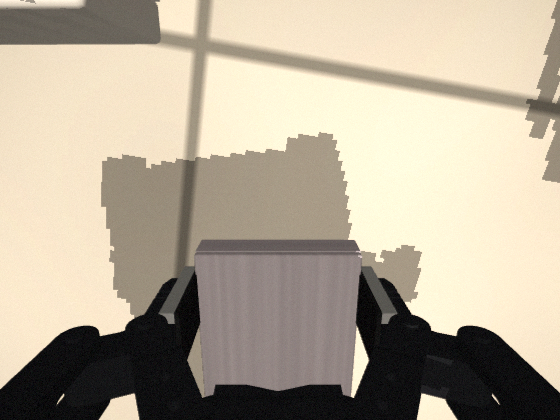

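>>> {"api": "servo_tool", "payload": {
  "motion": [
    {"dr":[0,0,0],"offset":[0,-30,0],"claw":0.6},
    {"dr":[0,0,0],"offset":[0,-45,-10],"claw":0.6},
    {"dr":[0,0,0],"offset":[0,-45,-10],"claw":0.6},
    {"dr":[0,0,5],"offset":[0,-30,-10],"claw":0.6},
    {"dr":[0,0,8],"offset":[0,0,-10],"claw":0.6},
    {"dr":[0,0,8],"offset":[0,0,-10],"claw":0.6},
    {"dr":[0,0,8],"offset":[0,0,-10],"claw":0.6},
    {"dr":[0,0,8],"offset":[0,0,-10],"claw":0.6},
    {"dr":[0,0,8],"offset":[0,0,-10],"claw":0.6},
    {"dr":[0,0,0],"offset":[0,0,0],"claw":0.6}
  ]
}}

```text
time_s: 4.9
tool_pos: [0.5329, 0.0744, 0.1537]
tool_rot: [[-0.776, 0.607, 0.171], [-0.124, 0.119, -0.985], [-0.619, -0.785, -0.017]]
force: [0.3, -0.7, -1.1]
finger_gap: 0.0649
```

```bash
python3 snap.py scene:s5 wrist:w5; python3 crop.py s5 200 130 180 140 4 c3
```

```text
4.9 [0.5329 0.0744 0.1537] [ 0.5278 -0.2243 -0.6824  2.3578 -0.4704  0.3172 -1.1956] [ 0.3039 -0.7453 -1.0733]
scene [[0.817, -0.444, 0.367, 1.036], [0.576, 0.625, -0.527, -0.73], [0.004, 0.642, 0.767, 1.17], [0.0, 0.0, 0.0, 1.0]]
wrist [[0.169, 0.923, -0.346, 0.508], [-0.985, 0.154, -0.073, 0.066], [-0.014, 0.353, 0.935, 0.314], [0.0, 0.0, 0.0, 1.0]]
```

View pics/c3.png

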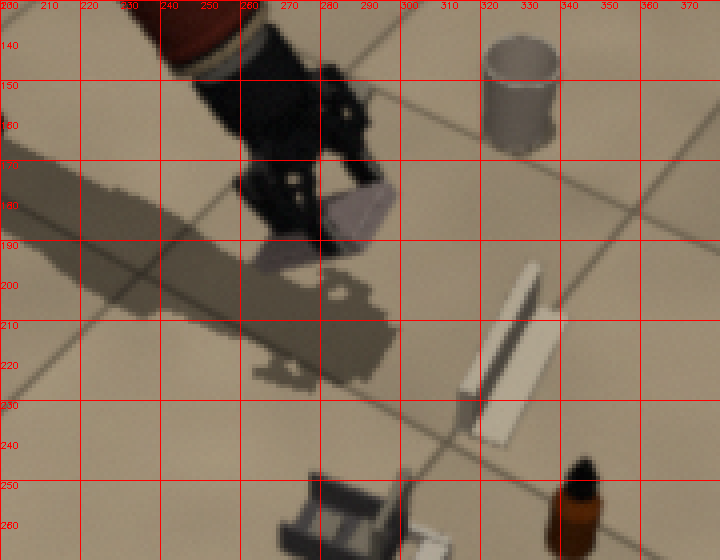

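>>> {"api": "servo_tool", "payload": {
  "motion": [
    {"dr":[0,0,-8],"offset":[-5,0,-8],"claw":0.6},
    {"dr":[0,0,-8],"offset":[-5,10,-8],"claw":0.6},
    {"dr":[0,0,-8],"offset":[-5,20,-8],"claw":0.6},
    {"dr":[0,0,-8],"offset":[-5,20,-8],"claw":0.6},
    {"dr":[0,0,-6.2],"offset":[-5,20,-5],"claw":0.6},
    {"dr":[0,0,0],"offset":[0,20,0],"claw":0.6},
    {"dr":[0,0,0],"offset":[0,0,0],"claw":0.6}
  ]
}}

```text
time_s: 5.7
tool_pos: [0.5653, 0.1184, 0.0815]
tool_rot: [[-0.982, 0.063, 0.179], [-0.177, 0.039, -0.983], [-0.069, -0.997, -0.027]]
force: [-1.0, 0.2, -1.2]
finger_gap: 0.0647
```

>>> {"api": "servo_tool", "payload": {
  "motion": [
    {"dr":[1.5,0.7,-4],"offset":[0,20,0],"claw":0.6},
    {"dr":[0,0,0],"offset":[0,30,0],"claw":0.6},
    {"dr":[0,0,0],"offset":[0,15,0],"claw":0.6},
    {"dr":[0,0,0],"offset":[0,0,0],"claw":0.6}
  ]
}}

```text
time_s: 6.1
tool_pos: [0.5654, 0.119, 0.0192]
tool_rot: [[-0.986, 0.002, 0.167], [-0.167, 0.0, -0.986], [-0.002, -1.0, 0.0]]
force: [-0.3, 0.2, -0.5]
finger_gap: 0.0646
```

>>> {"api": "servo_tool", "payload": {
  "motion": [
    {"dr":[0,0,0],"offset":[37,0,0],"claw":0.6},
    {"dr":[0,0,0],"offset":[37,0,0],"claw":0.6},
    {"dr":[0,0,0],"offset":[36,0,0],"claw":0.6},
    {"dr":[0,0,0],"offset":[0,10,0],"claw":0.6},
    {"dr":[0,0,0],"offset":[0,9,0],"claw":0.6},
    {"dr":[0,0,0],"offset":[0,0,0],"claw":0.6},
    {"dr":[0,0,0],"offset":[0,0,0],"claw":0},
    {"dr":[0,0,0],"offset":[0,0,0],"claw":0},
    {"dr":[0,0,0],"offset":[0,-30,0],"claw":0},
    {"dr":[0,0,0],"offset":[0,-30,0],"claw":0}
  ]
}}

```text
time_s: 7.1
tool_pos: [0.4571, 0.1025, 0.0615]
tool_rot: [[-0.986, 0.001, 0.169], [-0.169, 0.004, -0.986], [-0.002, -1.0, -0.004]]
force: [0.5, 0.2, -0.4]
finger_gap: 0.0858
```

```bash
python3 snap.py wrist:w6
```

```text
7.1 [0.4571 0.1025 0.0615] [ 0.6351  0.2857 -1.0389  2.0455  0.2958  0.9663 -1.957 ] [ 0.5194  0.2324 -0.432 ]
wrist [[0.169, 0.94, 0.296, 0.533], [-0.986, 0.162, 0.048, 0.115], [-0.002, -0.3, 0.954, 0.204], [0.0, 0.0, 0.0, 1.0]]
```

View pics/w6.png

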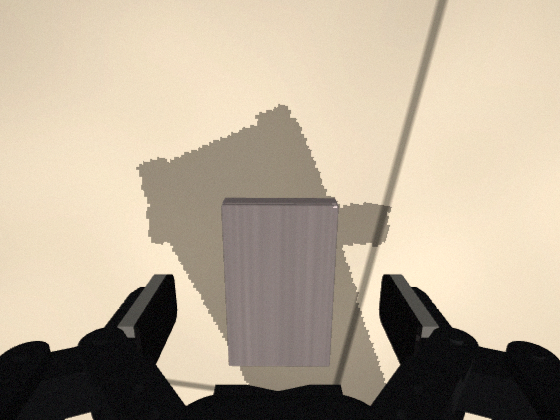

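>>> {"api": "servo_tool", "payload": {
  "motion": [
    {"dr":[0,0,-8],"offset":[0,0,0],"claw":0},
    {"dr":[0,0,-8],"offset":[0,0,0],"claw":0},
    {"dr":[0,0,-8],"offset":[0,0,0],"claw":0},
    {"dr":[0,0,-8],"offset":[0,0,0],"claw":0},
    {"dr":[0,0,-3],"offset":[-10,18,0],"claw":0},
    {"dr":[0,0,0],"offset":[-10,18,0],"claw":0},
    {"dr":[0,0,0],"offset":[0,0,0],"claw":0}
  ]
}}

```text
time_s: 7.85
tool_pos: [0.4533, 0.1013, 0.0173]
tool_rot: [[-0.807, -0.566, 0.169], [-0.14, -0.095, -0.986], [0.574, -0.819, -0.003]]
force: [-0.8, 0.2, 0.7]
finger_gap: 0.0854
```

```bash
python3 snap.py wrist:w7
```

```text
7.85 [0.4533 0.1013 0.0173] [ 0.3176  0.8125 -0.8319  1.6023  0.3689  1.5738 -2.0328] [-0.7654  0.1827  0.6537]
wrist [[0.168, 0.598, 0.783, 0.596], [-0.986, 0.103, 0.133, 0.126], [-0.001, -0.794, 0.607, 0.089], [0.0, 0.0, 0.0, 1.0]]
```

View pics/w7.png

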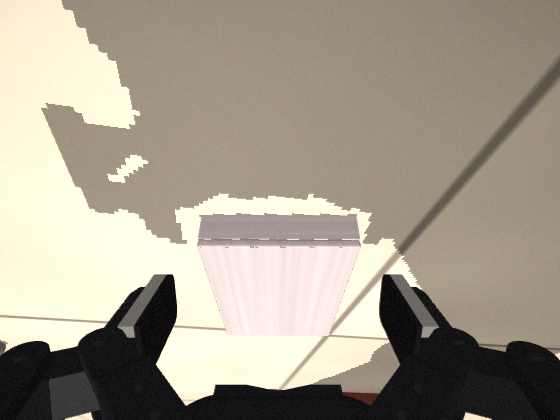

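>>> {"api": "servo_tool", "payload": {
  "motion": [
    {"dr":[0,0,0],"offset":[-4,6,0],"claw":0},
    {"dr":[0,0,0],"offset":[-3,6,0],"claw":0},
    {"dr":[0,0,0],"offset":[0,0,0],"claw":0.35},
    {"dr":[0,0,0],"offset":[0,0,0],"claw":0.6},
    {"dr":[0,0,0],"offset":[0,0,0],"claw":0.6},
    {"dr":[0,0,0],"offset":[0,0,0],"claw":0.6}
  ],
  "newtons": 50
}}

```text
time_s: 8.5
tool_pos: [0.4539, 0.1012, 0.0068]
tool_rot: [[-0.81, -0.562, 0.168], [-0.139, -0.094, -0.986], [0.57, -0.822, -0.002]]
force: [2.3, -0.6, 6.8]
finger_gap: 0.0642
```

```bash
python3 snap.py wrist:w8
```

```text
8.5 [0.4539 0.1012 0.0068] [ 0.3152  0.823  -0.8268  1.6079  0.3786  1.555  -2.0356] [ 2.303  -0.5669  6.7862]
wrist [[0.168, 0.603, 0.78, 0.597], [-0.986, 0.103, 0.133, 0.126], [-0.001, -0.791, 0.612, 0.079], [0.0, 0.0, 0.0, 1.0]]
```

View pics/w8.png

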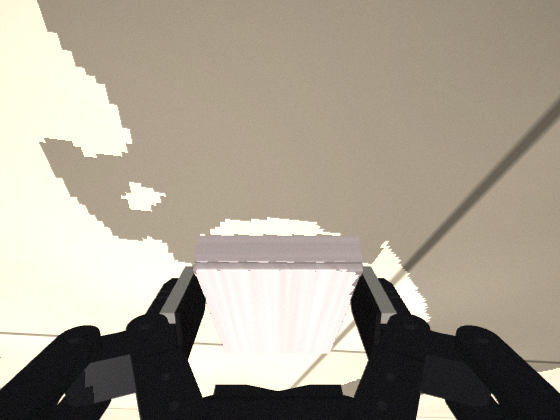

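>>> {"api": "servo_tool", "payload": {
  "motion": [
    {"dr":[0,0,0],"offset":[19,-27,0],"claw":0.6},
    {"dr":[0,0,0],"offset":[20,-30,0],"claw":0.6},
    {"dr":[0,0,0],"offset":[20,-30,0],"claw":0.6},
    {"dr":[0,0,4],"offset":[-35,-25,0],"claw":0.6},
    {"dr":[0,0,8],"offset":[-36,-23,0],"claw":0.6},
    {"dr":[0,0,8],"offset":[-38,-16,0],"claw":0.6},
    {"dr":[0,0,8],"offset":[0,0,0],"claw":0.6},
    {"dr":[0,0,8],"offset":[0,0,0],"claw":0.6},
    {"dr":[0,0,8],"offset":[0,0,0],"claw":0.6},
    {"dr":[0,0,8],"offset":[0,0,0],"claw":0.6},
    {"dr":[0,0,8],"offset":[0,0,0],"claw":0.6}
  ]
}}

```text
time_s: 9.65
tool_pos: [0.5794, 0.1225, 0.1134]
tool_rot: [[-0.89, 0.425, 0.169], [-0.152, 0.074, -0.986], [-0.431, -0.902, -0.001]]
force: [0.1, 1.3, -0.2]
finger_gap: 0.0643
```

```bash
python3 snap.py
```

```text
9.65 [0.5794 0.1225 0.1134] [ 0.7011  0.1605 -1.0665  2.0991  0.4023  0.5536 -2.0299] [ 0.1396  1.311  -0.2018]
```

>>> {"api": "servo_tool", "payload": {
  "motion": [
    {"dr":[0,0,8],"offset":[-5,3,0],"claw":0.6},
    {"dr":[0,0,8],"offset":[-5,3,0],"claw":0.6},
    {"dr":[0,0,4],"offset":[-5,3,0],"claw":0.6},
    {"dr":[0,0,0],"offset":[0,0,0],"claw":0.6}
  ]
}}

```text
time_s: 10.05
tool_pos: [0.5958, 0.1162, 0.1134]
tool_rot: [[-0.757, 0.635, 0.153], [-0.13, 0.082, -0.988], [-0.64, -0.768, 0.02]]
force: [0.8, 0.7, -0.3]
finger_gap: 0.0642
```

```bash
python3 snap.py scene:s9; python3 crop.py s9 230 140 150 120 5 c4
```

```text
10.05 [0.5958 0.1162 0.1134] [ 0.4572  0.0554 -0.8051  2.2765  0.8904  0.2194 -2.5608] [ 0.7545  0.7301 -0.3399]
scene [[0.817, -0.444, 0.367, 1.036], [0.576, 0.625, -0.527, -0.73], [0.004, 0.642, 0.767, 1.17], [0.0, 0.0, 0.0, 1.0]]
```

View pics/c4.png

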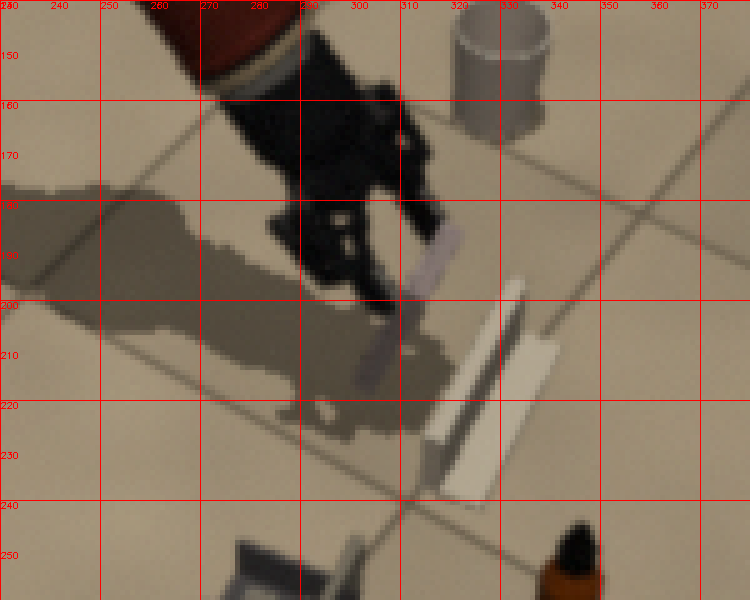

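>>> {"api": "servo_tool", "payload": {
  "motion": [
    {"dr":[0,0,0],"offset":[-8,7,0],"claw":0.6},
    {"dr":[0,0,0],"offset":[-8,7,0],"claw":0.6},
    {"dr":[0,0,0],"offset":[0,13,0],"claw":0.6},
    {"dr":[0,0,0],"offset":[8,10,0],"claw":0.6},
    {"dr":[0,0,0],"offset":[0,2,0],"claw":0.6},
    {"dr":[0,0,0],"offset":[0,0,0],"claw":0.6}
  ]
}}

```text
time_s: 10.7
tool_pos: [0.6241, 0.1194, 0.1001]
tool_rot: [[-0.761, 0.631, 0.151], [-0.128, 0.083, -0.988], [-0.637, -0.771, 0.018]]
force: [-0.9, 0.6, -1.1]
finger_gap: 0.0642
```

```bash
python3 snap.py scene:s10 wrist:w10; python3 crop.py s10 270 170 100 80 7 c5
```

```text
10.7 [0.6241 0.1194 0.1001] [ 0.0597  0.1122 -0.4035  2.2385  0.9699  0.2038 -2.6388] [-0.8536  0.6254 -1.0765]
scene [[0.817, -0.444, 0.367, 1.036], [0.576, 0.625, -0.527, -0.73], [0.004, 0.642, 0.767, 1.17], [0.0, 0.0, 0.0, 1.0]]
wrist [[0.151, 0.915, -0.373, 0.593], [-0.988, 0.147, -0.04, 0.118], [0.019, 0.375, 0.927, 0.259], [0.0, 0.0, 0.0, 1.0]]
```

View pics/c5.png

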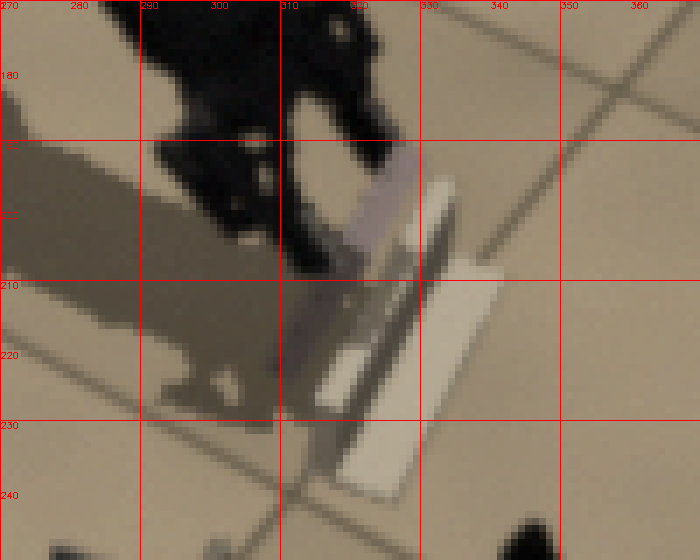

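View pics/w10.png

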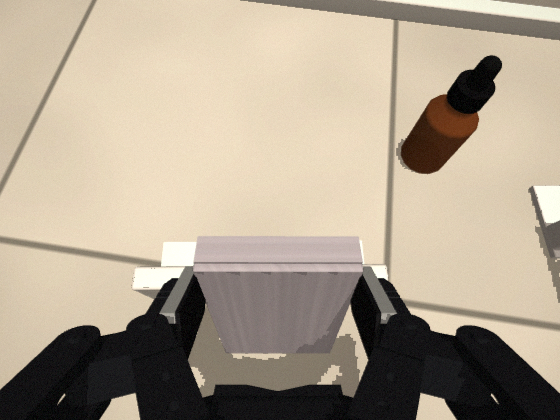

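>>> {"api": "servo_tool", "payload": {
  "motion": [
    {"dr":[0,0,-1.5],"offset":[2.5,3,0],"claw":0.6},
    {"dr":[0,0,-1.5],"offset":[2.5,3,0],"claw":0.6},
    {"dr":[0,0,0],"offset":[2,3,0],"claw":0.6},
    {"dr":[0,0,0],"offset":[0,0,0],"claw":0.6}
  ]
}}

```text
time_s: 11.2
tool_pos: [0.624, 0.1179, 0.0885]
tool_rot: [[-0.792, 0.592, 0.15], [-0.13, 0.076, -0.989], [-0.596, -0.803, 0.017]]
force: [0.3, -0.3, -0.8]
finger_gap: 0.0641
```

```bash
python3 snap.py
```

```text
11.2 [0.624  0.1179 0.0885] [ 0.1088  0.1448 -0.4509  2.2058  0.8072  0.2449 -2.4667] [ 0.2911 -0.3169 -0.8492]
```

>>> {"api": "servo_tool", "payload": {
  "motion": [
    {"dr":[0,0,0],"offset":[1.2,1.6,0],"claw":0.6},
    {"dr":[0,0,0],"offset":[-2.5,2,0],"claw":0.6},
    {"dr":[0,0,0],"offset":[-2.5,2,0],"claw":0.6},
    {"dr":[0,0,0],"offset":[0,0,0],"claw":0.6}
  ]
}}

```text
time_s: 11.6
tool_pos: [0.6306, 0.1197, 0.0868]
tool_rot: [[-0.792, 0.592, 0.151], [-0.132, 0.076, -0.988], [-0.597, -0.802, 0.018]]
force: [-0.8, 0.1, -0.7]
finger_gap: 0.0642
```

```bash
python3 snap.py wrist:w11 scene:s11; python3 crop.py s11 270 170 100 80 7 c6
```

```text
11.6 [0.6306 0.1197 0.0868] [ 0.0967  0.1605 -0.4396  2.1928  0.8259  0.2455 -2.4806] [-0.813   0.0882 -0.691 ]
wrist [[0.151, 0.933, -0.326, 0.607], [-0.988, 0.149, -0.032, 0.119], [0.019, 0.327, 0.945, 0.247], [0.0, 0.0, 0.0, 1.0]]
scene [[0.817, -0.444, 0.367, 1.036], [0.576, 0.625, -0.527, -0.73], [0.004, 0.642, 0.767, 1.17], [0.0, 0.0, 0.0, 1.0]]
```

View pics/w11.png

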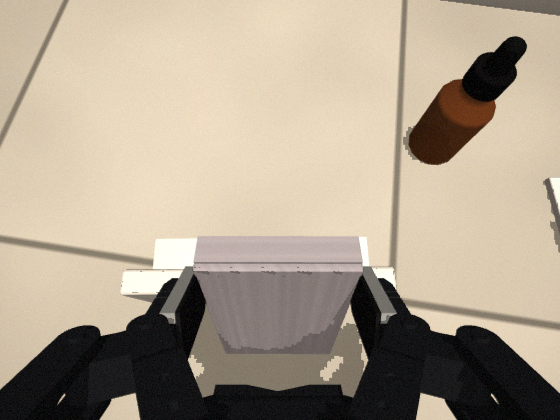

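View pics/c6.png

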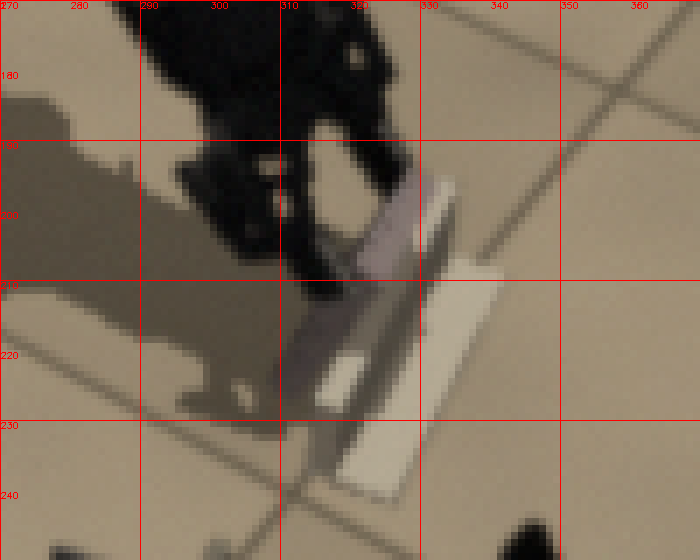

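>>> {"api": "servo_tool", "payload": {
  "motion": [
    {"dr":[0,0,0],"offset":[1.2,1.6,0],"claw":0.6},
    {"dr":[0,0,0],"offset":[-1.6,1.2,0],"claw":0.6},
    {"dr":[0,0,0],"offset":[1.2,1.6,0],"claw":0.6},
    {"dr":[0,0,0],"offset":[-0.8,0.6,0],"claw":0.6},
    {"dr":[0,0,0],"offset":[0,0,0],"claw":0.6}
  ]
}}

```text
time_s: 12.2
tool_pos: [0.6331, 0.1201, 0.0829]
tool_rot: [[-0.792, 0.592, 0.151], [-0.132, 0.076, -0.988], [-0.597, -0.802, 0.018]]
force: [-10.3, -2.0, 10.2]
finger_gap: 0.0642
```

>>> {"api": "servo_tool", "payload": {
  "motion": [
    {"dr":[0,0,0],"offset":[0,0,0],"claw":0.6},
    {"dr":[0,0,0],"offset":[0,0,0],"claw":0.1},
    {"dr":[0,0,0],"offset":[0,0,0],"claw":0},
    {"dr":[0,0,0],"offset":[0,0,0],"claw":0}
  ],
  "newtons": 20
}}

```text
time_s: 12.6
tool_pos: [0.6335, 0.1199, 0.0828]
tool_rot: [[-0.792, 0.592, 0.151], [-0.131, 0.076, -0.988], [-0.597, -0.802, 0.017]]
force: [0.7, -1.1, -0.6]
finger_gap: 0.0852
```

```bash
python3 snap.py wrist:w12
```

```text
12.6 [0.6335 0.1199 0.0828] [ 0.0833  0.172  -0.4255  2.1898  0.8572  0.2406 -2.5103] [ 0.6708 -1.0718 -0.6361]
wrist [[0.151, 0.933, -0.326, 0.61], [-0.988, 0.148, -0.032, 0.119], [0.019, 0.327, 0.945, 0.243], [0.0, 0.0, 0.0, 1.0]]
```

View pics/w12.png

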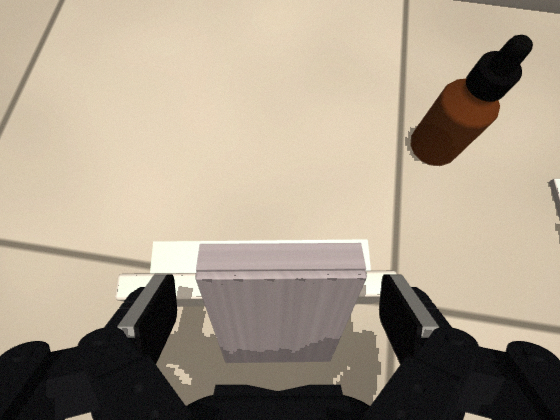

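>>> {"api": "servo_tool", "payload": {
  "motion": [
    {"dr":[0,0,-8.5],"offset":[0,0,0],"claw":0},
    {"dr":[0,0,-8.5],"offset":[0,0,0],"claw":0},
    {"dr":[0,0,-8.5],"offset":[0,0,0],"claw":0},
    {"dr":[0,0,-8.5],"offset":[0,0,0],"claw":0},
    {"dr":[0,0,-8.5],"offset":[0,0,0],"claw":0},
    {"dr":[0,0,-8.5],"offset":[0,0,0],"claw":0},
    {"dr":[0,0,-8.5],"offset":[0,0,0],"claw":0},
    {"dr":[0,0,0],"offset":[0,0,0],"claw":0}
  ]
}}

```text
time_s: 13.45
tool_pos: [0.6373, 0.1137, 0.0768]
tool_rot: [[-0.935, -0.326, 0.137], [-0.119, -0.074, -0.99], [0.333, -0.942, 0.031]]
force: [-0.6, -1.6, -1.1]
finger_gap: 0.0855
```

```bash
python3 snap.py wrist:w13 scene:s13; python3 crop.py s13 250 150 120 90 6 c7
```

```text
13.45 [0.6373 0.1137 0.0768] [ 0.0816  0.7523 -0.5298  1.2761  0.2994  1.543  -1.8844] [-0.5667 -1.5994 -1.0621]
wrist [[0.137, 0.794, 0.593, 0.756], [-0.99, 0.09, 0.108, 0.134], [0.032, -0.602, 0.798, 0.185], [0.0, 0.0, 0.0, 1.0]]
scene [[0.817, -0.444, 0.367, 1.036], [0.576, 0.625, -0.527, -0.73], [0.004, 0.642, 0.767, 1.17], [0.0, 0.0, 0.0, 1.0]]
```

View pics/w13.png

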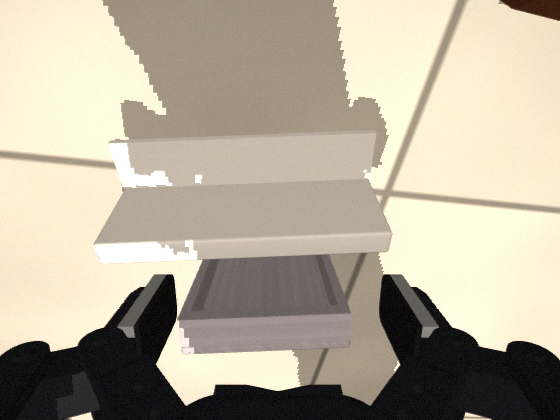

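View pics/c7.png

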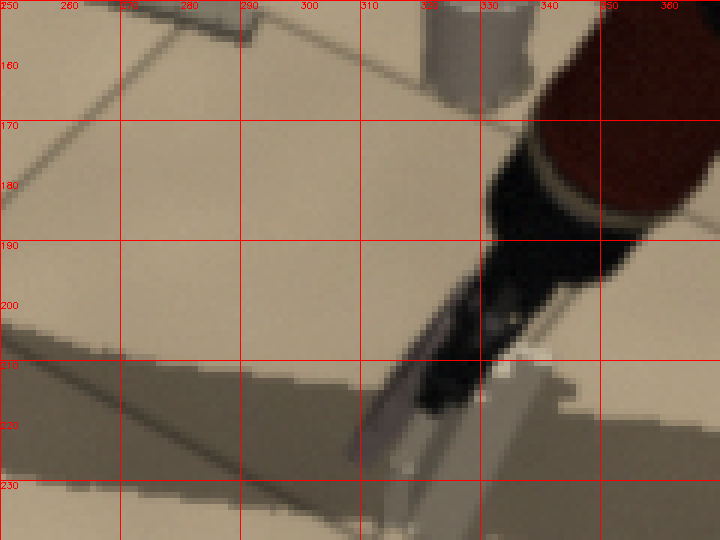

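>>> {"api": "servo_tool", "payload": {
  "motion": [
    {"dr":[-1.9,-1.7,-7],"offset":[5,0,-3],"claw":0},
    {"dr":[0,0,-8.5],"offset":[5,3,-2],"claw":0},
    {"dr":[0,0,-8.5],"offset":[5,3,0],"claw":0},
    {"dr":[0,0,-4],"offset":[3,3,0],"claw":0},
    {"dr":[0,0,0],"offset":[0,0,0],"claw":0}
  ]
}}

```text
time_s: 14.05
tool_pos: [0.6154, 0.1168, 0.0827]
tool_rot: [[-0.675, -0.721, 0.154], [-0.113, -0.106, -0.988], [0.729, -0.685, -0.01]]
force: [0.4, -0.3, -0.2]
finger_gap: 0.0855
```

```bash
python3 snap.py wrist:w14
```

```text
14.05 [0.6154 0.1168 0.0827] [-0.0304  1.0746 -0.4661  0.8548  0.22    2.0794 -1.8277] [ 0.3909 -0.2552 -0.1862]
wrist [[0.154, 0.426, 0.891, 0.77], [-0.988, 0.074, 0.135, 0.141], [-0.009, -0.901, 0.433, 0.123], [0.0, 0.0, 0.0, 1.0]]
```

View pics/w14.png

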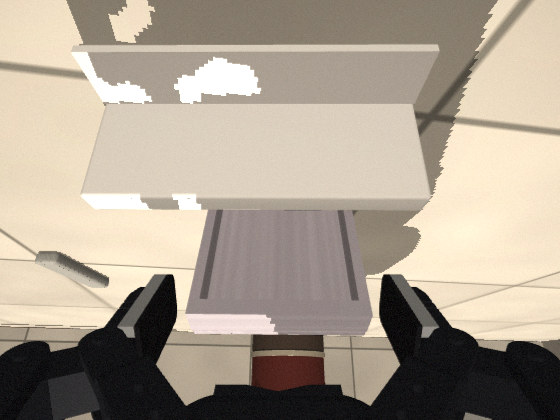

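>>> {"api": "servo_tool", "payload": {
  "motion": [
    {"dr":[0,0,2],"offset":[-3,3,0],"claw":0},
    {"dr":[0,0,0],"offset":[-3,3,0],"claw":0},
    {"dr":[0,0,0],"offset":[0,0,0],"claw":0.35},
    {"dr":[0,0,0],"offset":[0,0,0],"claw":0.6},
    {"dr":[0,0,0],"offset":[0,0,0],"claw":0.6},
    {"dr":[0,0,0],"offset":[0,0,0],"claw":0.6}
  ],
  "newtons": 40
}}

```text
time_s: 14.7
tool_pos: [0.6165, 0.116, 0.0772]
tool_rot: [[-0.702, -0.696, 0.153], [-0.116, -0.101, -0.988], [0.703, -0.711, -0.009]]
force: [1.5, -1.0, 6.8]
finger_gap: 0.0651
```

```bash
python3 snap.py wrist:w15 scene:s15; python3 crop.py s15 250 150 120 90 6 c8
```

```text
14.7 [0.6165 0.116  0.0772] [-0.0197  1.0516 -0.4706  0.8926  0.2261  2.0307 -1.8283] [ 1.5133 -0.9807  6.796 ]
wrist [[0.153, 0.459, 0.875, 0.77], [-0.988, 0.079, 0.132, 0.14], [-0.008, -0.885, 0.466, 0.124], [0.0, 0.0, 0.0, 1.0]]
scene [[0.817, -0.444, 0.367, 1.036], [0.576, 0.625, -0.527, -0.73], [0.004, 0.642, 0.767, 1.17], [0.0, 0.0, 0.0, 1.0]]
```

View pics/w15.png

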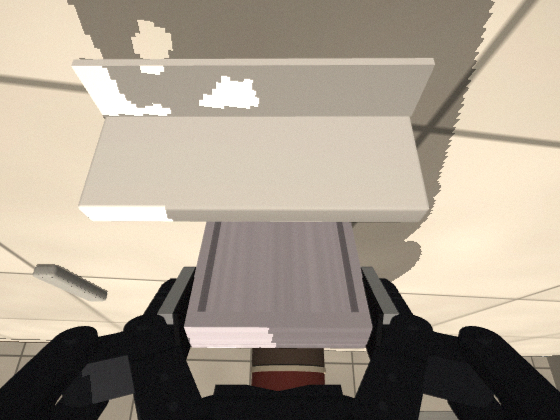

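View pics/c8.png

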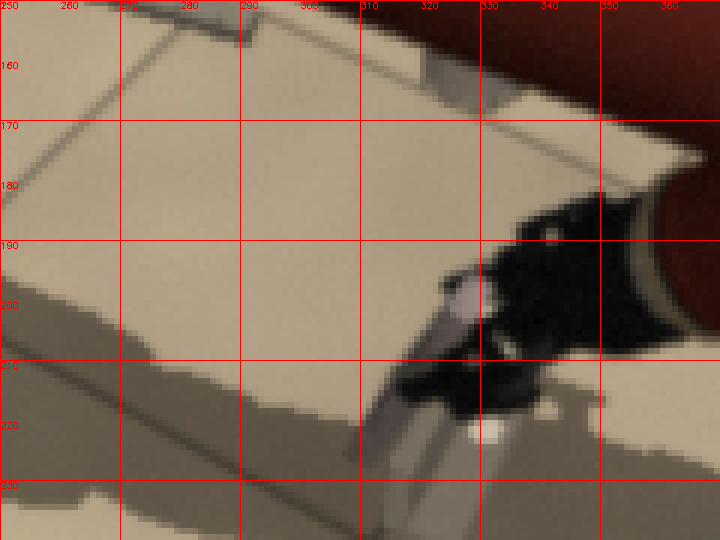

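>>> {"api": "servo_tool", "payload": {
  "motion": [
    {"dr":[0,0,0],"offset":[14,0,0],"claw":0.6},
    {"dr":[0,0,0],"offset":[28,-7,0],"claw":0.6},
    {"dr":[0,0,0],"offset":[35,4,0],"claw":0.6},
    {"dr":[0,0,4],"offset":[20,10,0],"claw":0.6},
    {"dr":[0,0,8],"offset":[0,0,0],"claw":0.6},
    {"dr":[0,0,8],"offset":[0,0,0],"claw":0.6},
    {"dr":[0,0,8],"offset":[0,0,0],"claw":0.6},
    {"dr":[0,0,8],"offset":[0,0,0],"claw":0.6},
    {"dr":[0,0,8],"offset":[0,0,0],"claw":0.6},
    {"dr":[0,0,8],"offset":[0,0,0],"claw":0.6},
    {"dr":[0,0,8],"offset":[0,0,0],"claw":0.6},
    {"dr":[0,0,8],"offset":[0,0,0],"claw":0.6}
  ]
}}

```text
time_s: 16.0
tool_pos: [0.5434, 0.1042, 0.1401]
tool_rot: [[-0.906, 0.396, 0.153], [-0.137, 0.069, -0.988], [-0.402, -0.916, -0.009]]
force: [0.3, 1.6, -1.2]
finger_gap: 0.0654
```

```bash
python3 snap.py scene:s16; python3 crop.py s16 200 130 170 120 4 c9
```

```text
16.0 [0.5434 0.1042 0.1401] [ 0.371  -0.0265 -0.6555  2.1391  0.0515  0.6134 -1.7422] [ 0.2919  1.6072 -1.1684]
scene [[0.817, -0.444, 0.367, 1.036], [0.576, 0.625, -0.527, -0.73], [0.004, 0.642, 0.767, 1.17], [0.0, 0.0, 0.0, 1.0]]
```

View pics/c9.png

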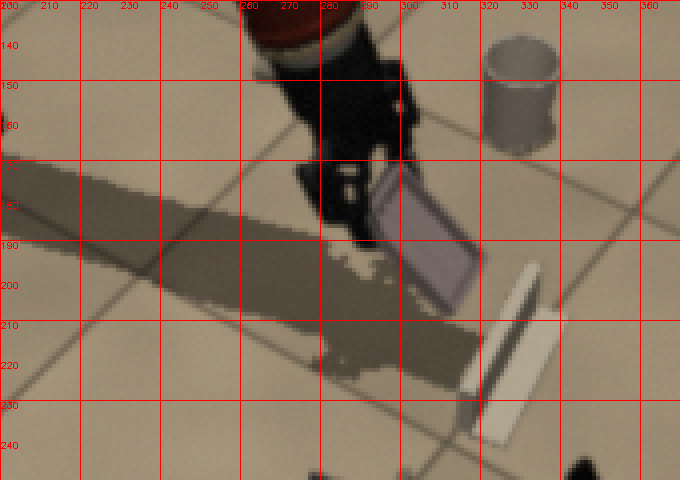

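>>> {"api": "servo_tool", "payload": {
  "motion": [
    {"dr":[0,0,6],"offset":[15,18,0],"claw":0.6},
    {"dr":[0,0,6],"offset":[15,18,0],"claw":0.6},
    {"dr":[0,0,1],"offset":[13,20,0],"claw":0.6},
    {"dr":[0,0,0],"offset":[0,0,0],"claw":0.6}
  ]
}}

```text
time_s: 16.45
tool_pos: [0.5316, 0.0988, 0.08]
tool_rot: [[-0.806, 0.573, 0.148], [-0.121, 0.085, -0.989], [-0.579, -0.815, 0.0]]
force: [1.1, -0.3, -0.1]
finger_gap: 0.0655
```

```bash
python3 snap.py scene:s17; python3 crop.py s17 200 130 170 120 4 c10
```

```text
16.45 [0.5316 0.0988 0.08  ] [ 0.4561 -0.0253 -0.7716  2.3823  0.4595  0.1862 -2.1698] [ 1.0656 -0.2672 -0.0528]
scene [[0.817, -0.444, 0.367, 1.036], [0.576, 0.625, -0.527, -0.73], [0.004, 0.642, 0.767, 1.17], [0.0, 0.0, 0.0, 1.0]]
```

View pics/c10.png

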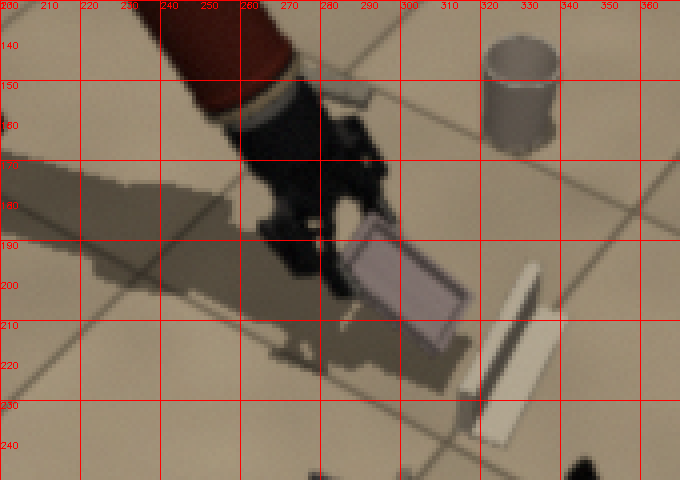

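>>> {"api": "servo_tool", "payload": {
  "motion": [
    {"dr":[0,0,0],"offset":[4,15,0],"claw":0.6},
    {"dr":[0,0,0],"offset":[5,15,0],"claw":0.6},
    {"dr":[0,0,0],"offset":[5,12,0],"claw":0.6},
    {"dr":[0,0,0],"offset":[0,0,0],"claw":0.6}
  ]
}}

```text
time_s: 16.9
tool_pos: [0.5439, 0.1004, 0.0568]
tool_rot: [[-0.805, 0.575, 0.147], [-0.119, 0.087, -0.989], [-0.581, -0.814, -0.001]]
force: [-1.0, 1.3, -1.4]
finger_gap: 0.0653
```

```bash
python3 snap.py wrist:w18
```

```text
16.9 [0.5439 0.1004 0.0568] [ 0.1572  0.0497 -0.4897  2.3859  0.9068  0.1586 -2.6092] [-0.9913  1.2815 -1.3615]
wrist [[0.147, 0.941, -0.305, 0.524], [-0.989, 0.14, -0.046, 0.097], [-0.0, 0.308, 0.951, 0.217], [0.0, 0.0, 0.0, 1.0]]
```

View pics/w18.png

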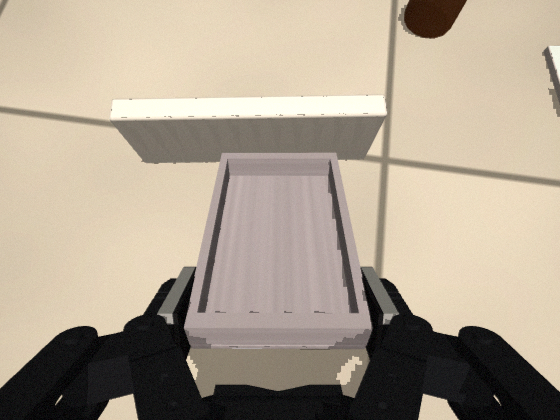

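>>> {"api": "servo_tool", "payload": {
  "motion": [
    {"dr":[0,0,-2],"offset":[4.5,6.5,0],"claw":0.6},
    {"dr":[0,0,-1],"offset":[4.5,6.5,0],"claw":0.6},
    {"dr":[0,0,0],"offset":[3,5,0],"claw":0.6},
    {"dr":[0,0,0],"offset":[0,0,0],"claw":0.6}
  ]
}}

```text
time_s: 17.35
tool_pos: [0.5437, 0.0992, 0.0351]
tool_rot: [[-0.834, 0.533, 0.145], [-0.121, 0.08, -0.989], [-0.539, -0.843, -0.002]]
force: [1.6, -0.4, 1.2]
finger_gap: 0.0656
```

```bash
python3 snap.py
```

```text
17.35 [0.5437 0.0992 0.0351] [ 0.164   0.1095 -0.4943  2.3606  0.8671  0.1836 -2.5569] [ 1.5758 -0.3974  1.245 ]
```

>>> {"api": "servo_tool", "payload": {
  "motion": [
    {"dr":[0,0,0],"offset":[2,3.5,0],"claw":0.6},
    {"dr":[0,0,0],"offset":[2,3.5,0],"claw":0.6},
    {"dr":[0,0,0],"offset":[2,3.5,0],"claw":0.6},
    {"dr":[0,0,0],"offset":[2,3.5,0],"claw":0.6},
    {"dr":[0,0,0],"offset":[0,0,0],"claw":0.6}
  ],
  "newtons": 20
}}

```text
time_s: 17.85
tool_pos: [0.5438, 0.0999, 0.02]
tool_rot: [[-0.834, 0.532, 0.147], [-0.123, 0.08, -0.989], [-0.538, -0.843, -0.001]]
force: [1.2, -1.9, 3.2]
finger_gap: 0.0655
```

```bash
python3 snap.py wrist:w19
```

```text
17.85 [0.5438 0.0999 0.02  ] [-0.2615  0.1192 -0.0639  2.3862  0.9331  0.1253 -2.647 ] [ 1.2247 -1.9374  3.1565]
wrist [[0.147, 0.956, -0.256, 0.532], [-0.989, 0.142, -0.038, 0.098], [-0.0, 0.259, 0.966, 0.181], [0.0, 0.0, 0.0, 1.0]]
```

View pics/w19.png

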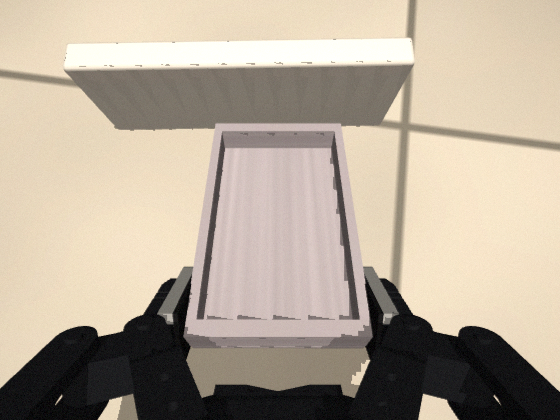

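>>> {"api": "servo_tool", "payload": {
  "motion": [
    {"dr":[0,0,0],"offset":[0,0,0],"claw":0},
    {"dr":[0,0,0],"offset":[0,0,0],"claw":0},
    {"dr":[0,0,0],"offset":[0,0,0],"claw":0},
    {"dr":[0,0,-4],"offset":[0,-30,0],"claw":0},
    {"dr":[0,0,-8],"offset":[0,-40,0],"claw":0},
    {"dr":[0,0,-8],"offset":[0,-30,0],"claw":0},
    {"dr":[0,0,-8],"offset":[0,-10,0],"claw":0},
    {"dr":[0,0,-4.6],"offset":[0,0,0],"claw":0},
    {"dr":[0,0,0],"offset":[0,0,0],"claw":0}
  ]
}}

```text
time_s: 18.8
tool_pos: [0.5275, 0.077, 0.0748]
tool_rot: [[-0.978, 0.178, 0.106], [-0.111, -0.02, -0.994], [-0.174, -0.984, 0.039]]
force: [0.7, 0.2, -0.6]
finger_gap: 0.0851
```

```bash
python3 snap.py wrist:w20
```

```text
18.8 [0.5275 0.077  0.0748] [ 0.0549  0.1511 -0.3503  2.0575  0.1722  0.7831 -1.8611] [ 0.6562  0.1677 -0.5581]
wrist [[0.106, 0.986, 0.125, 0.578], [-0.994, 0.1, 0.054, 0.089], [0.04, -0.13, 0.991, 0.228], [0.0, 0.0, 0.0, 1.0]]
```

View pics/w20.png

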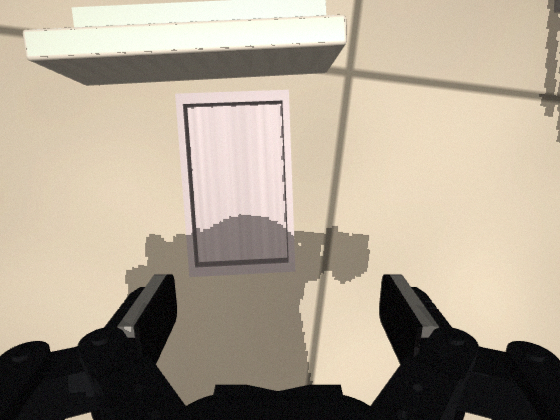

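```bash
python3 - <<'E'
from h import *
z=np.load('pics/w20.npz');c={k:(float(z[k]) if k!='T' else z[k]) for k in('fx','fy','cx','cy','T')}
p=z['p'].astype(int);m=((p[...,0]-p[...,2])<25).astype(np.uint8);print(p[180,240],p[130,420])
Q=[onz('wrist',u,v,.016,c) for u,v in[(176,95),(288.5,91),(189,277),(294.5,271)]];Q=np.array(Q);print(Q)
ce=Q.mean(0);d=Q[0]+Q[1]-Q[2]-Q[3];print(ce,np.degrees(np.arctan2(d[1],d[0])),np.linalg.norm(d)/2,np.linalg.norm(Q[0]-Q[1]),np.linalg.norm(Q[2]-Q[3]))
w=Q[0]+Q[2]-Q[1]-Q[3];print(np.degrees(np.arctan2(-w[0],w[1])))
e=d/np.linalg.norm(d);print('grip',ce-.037*e)
E
```

```text
[168 154 153] [169 157 136]
[[0.6118 0.1427 0.016 ]
 [0.6214 0.0783 0.016 ]
 [0.5041 0.1273 0.016 ]
 [0.514  0.0626 0.016 ]]
[0.5629 0.1027 0.016 ] 8.205307223213072 0.10867134663141945 0.06511838449385278 0.06543062117038322
8.601790914239954
grip [0.5262 0.0974 0.016 ]
```

>>> {"api": "servo_tool", "payload": {
  "motion": [
    {"dr":[-2.3,-3.5,-5],"offset":[0,0,0],"claw":0},
    {"dr":[0,0,-5],"offset":[0,0,0],"claw":0},
    {"dr":[0,0,0],"offset":[0,0,0],"claw":0}
  ]
}}

```text
time_s: 19.15
tool_pos: [0.5255, 0.0768, 0.0727]
tool_rot: [[-0.985, -0.001, 0.172], [-0.172, -0.009, -0.985], [0.003, -1.0, 0.009]]
force: [-0.1, -0.6, -0.6]
finger_gap: 0.0857
```

>>> {"api": "servo_tool", "payload": {
  "motion": [
    {"dr":[0,1,0],"offset":[-4,0,-20],"claw":0},
    {"dr":[0,0,0],"offset":[0,30,0],"claw":0},
    {"dr":[0,0,0],"offset":[0,30,0],"claw":0},
    {"dr":[0,0,0],"offset":[0,13,0],"claw":0},
    {"dr":[0,0,0],"offset":[0,0,0],"claw":0.35},
    {"dr":[0,0,0],"offset":[0,0,0],"claw":0.6},
    {"dr":[0,0,0],"offset":[0,0,0],"claw":0.6},
    {"dr":[0,0,0],"offset":[0,0,0],"claw":0.6}
  ],
  "newtons": 50
}}

```text
time_s: 19.95
tool_pos: [0.5264, 0.0971, 0.0017]
tool_rot: [[-0.988, 0.002, 0.156], [-0.156, -0.009, -0.988], [-0.001, -1.0, 0.009]]
force: [0.1, -0.5, -0.5]
finger_gap: 0.0645
```

```bash
python3 snap.py wrist:w21
```

```text
19.95 [0.5264 0.0971 0.0017] [ 0.0199  0.368  -0.3361  1.9553  0.1712  0.8451 -1.8239] [ 0.0515 -0.481  -0.4854]
wrist [[0.156, 0.942, 0.296, 0.602], [-0.988, 0.146, 0.056, 0.111], [0.01, -0.301, 0.954, 0.144], [0.0, 0.0, 0.0, 1.0]]
```

View pics/w21.png

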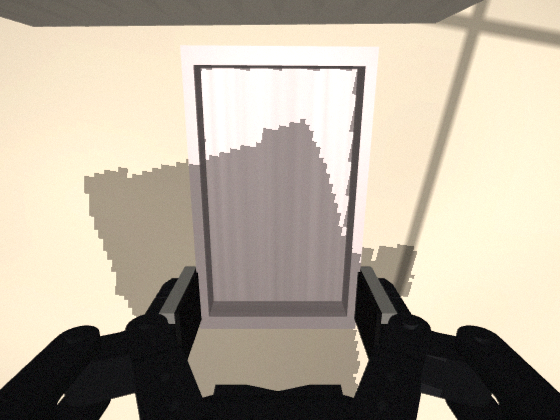

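>>> {"api": "servo_tool", "payload": {
  "motion": [
    {"dr":[0,0,0],"offset":[10,-20,0],"claw":0.6},
    {"dr":[0,-0.6,0],"offset":[35,0,10],"claw":0.6},
    {"dr":[0,0,0],"offset":[35,0,30],"claw":0.6},
    {"dr":[0,0,0],"offset":[0,0,45],"claw":0.6},
    {"dr":[0,0,0],"offset":[0,0,45],"claw":0.6},
    {"dr":[0,0,0],"offset":[0,0,45],"claw":0.6},
    {"dr":[0,0,0],"offset":[0,0,45],"claw":0.6},
    {"dr":[0,0,0],"offset":[0,0,20],"claw":0.6},
    {"dr":[0,0,0],"offset":[0,0,0],"claw":0.6}
  ]
}}

```text
time_s: 20.9
tool_pos: [0.4868, -0.1563, 0.0233]
tool_rot: [[-0.987, 0.001, 0.161], [-0.161, -0.01, -0.987], [0.001, -1.0, 0.01]]
force: [-0.1, 0.7, -1.4]
finger_gap: 0.0644
```

```bash
python3 snap.py wrist:w22
```

```text
20.9 [ 0.4868 -0.1563  0.0233] [ 0.3929  0.2783 -0.1974  2.0091  0.0844  0.8579 -1.2612] [-0.0956  0.653  -1.3749]
wrist [[0.161, 0.941, 0.296, 0.563], [-0.987, 0.15, 0.06, -0.142], [0.012, -0.302, 0.953, 0.165], [0.0, 0.0, 0.0, 1.0]]
```

View pics/w22.png

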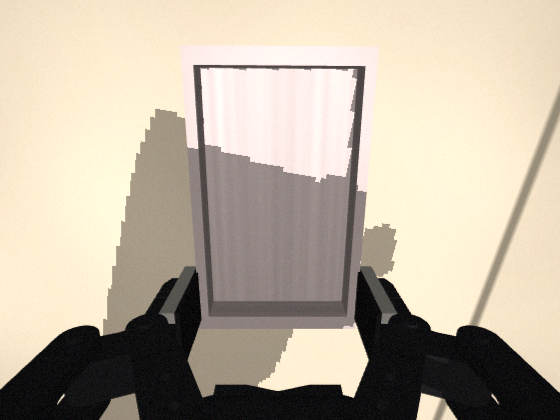

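>>> {"api": "servo_tool", "payload": {
  "motion": [
    {"dr":[0,-0.3,0],"offset":[-24,0,0],"claw":0.6},
    {"dr":[0,0,0],"offset":[-24,0,0],"claw":0.6},
    {"dr":[0,0,0],"offset":[-23,0,0],"claw":0.6},
    {"dr":[0,0,0],"offset":[0,12,0],"claw":0.6},
    {"dr":[0,0,0],"offset":[0,9,0],"claw":0.6},
    {"dr":[0,0,0],"offset":[0,0,0],"claw":0.6}
  ]
}}

```text
time_s: 21.55
tool_pos: [0.5553, -0.1395, 0.0005]
tool_rot: [[-0.985, -0.002, 0.173], [-0.173, -0.008, -0.985], [0.003, -1.0, 0.008]]
force: [0.3, 0.5, -1.0]
finger_gap: 0.0645
```

```bash
python3 snap.py wrist:w23
```

```text
21.55 [ 0.5553 -0.1395  0.0005] [ 0.3302  0.418  -0.1993  1.8711  0.117   0.864  -1.326 ] [ 0.326   0.4673 -1.0253]
wrist [[0.172, 0.939, 0.299, 0.632], [-0.985, 0.162, 0.061, -0.125], [0.009, -0.305, 0.952, 0.142], [0.0, 0.0, 0.0, 1.0]]
```

View pics/w23.png

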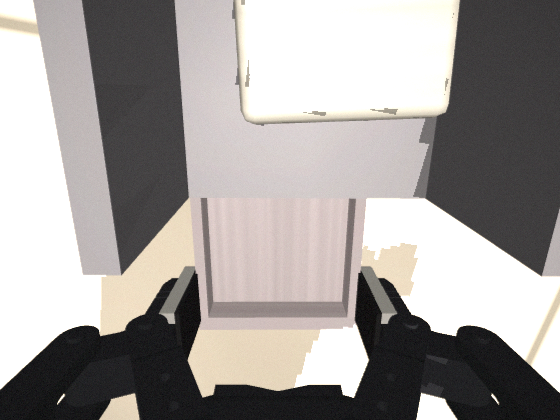

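>>> {"api": "servo_tool", "payload": {
  "motion": [
    {"dr":[0,0,0],"offset":[0,-2,0],"claw":0.6},
    {"dr":[0,0.4,0],"offset":[-1,0,5.5],"claw":0.6},
    {"dr":[0,0,0],"offset":[0,2,0],"claw":0.6},
    {"dr":[0,0,0],"offset":[0,0,0],"claw":0.6}
  ]
}}

```text
time_s: 22.0
tool_pos: [0.5582, -0.1462, 0.0016]
tool_rot: [[-0.986, -0.0, 0.164], [-0.164, -0.009, -0.986], [0.002, -1.0, 0.009]]
force: [1.1, -0.1, -2.0]
finger_gap: 0.0645
```

```bash
python3 snap.py wrist:w24
```

```text
22.0 [ 0.5582 -0.1462  0.0016] [ 0.3364  0.4224 -0.1949  1.8613  0.1161  0.8673 -1.3233] [ 1.0845 -0.1016 -1.9653]
wrist [[0.164, 0.941, 0.298, 0.634], [-0.986, 0.153, 0.059, -0.132], [0.01, -0.303, 0.953, 0.143], [0.0, 0.0, 0.0, 1.0]]
```

View pics/w24.png

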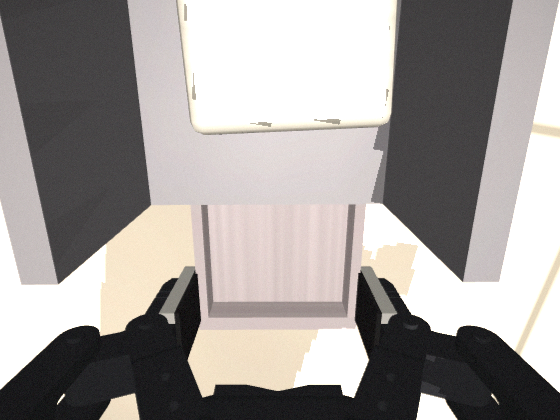

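>>> {"api": "servo_tool", "payload": {
  "motion": [
    {"dr":[0,0,0],"offset":[0,0,0],"claw":0},
    {"dr":[0,0,0],"offset":[0,0,0],"claw":0},
    {"dr":[0,0,0],"offset":[0,0,0],"claw":0},
    {"dr":[0,0,0],"offset":[30,0,0],"claw":0},
    {"dr":[0,0,0],"offset":[40,-20,0],"claw":0},
    {"dr":[0,0,0],"offset":[20,-40,0],"claw":0},
    {"dr":[0,0,0],"offset":[0,-45,0],"claw":0},
    {"dr":[0,0,0],"offset":[0,-45,0],"claw":0},
    {"dr":[0,0,0],"offset":[0,-45,0],"claw":0},
    {"dr":[0,0,0],"offset":[0,-45,0],"claw":0},
    {"dr":[0,0,0],"offset":[0,0,0],"claw":0}
  ]
}}

```text
time_s: 23.15
tool_pos: [0.4725, -0.1589, 0.2485]
tool_rot: [[-0.986, 0.01, 0.165], [-0.165, -0.012, -0.986], [-0.008, -1.0, 0.014]]
force: [0.8, -0.1, -0.7]
finger_gap: 0.0855
```

```bash
python3 snap.py wrist:w25
```

```text
23.15 [ 0.4725 -0.1589  0.2485] [ 0.4322  0.0174 -0.2057  1.7995  0.0136  1.3127 -1.1821] [ 0.7555 -0.0683 -0.7184]
wrist [[0.165, 0.943, 0.288, 0.547], [-0.986, 0.153, 0.062, -0.144], [0.015, -0.294, 0.956, 0.391], [0.0, 0.0, 0.0, 1.0]]
```

View pics/w25.png

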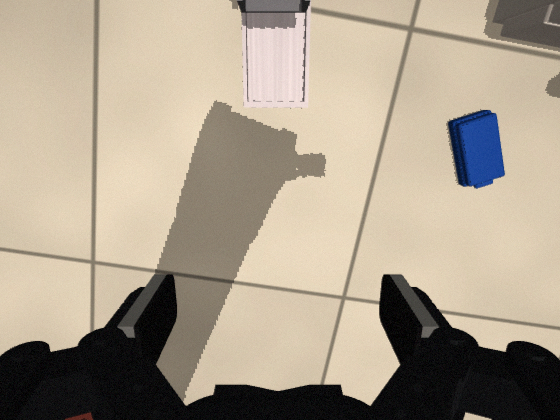

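```bash
python3 - <<'E'
from h import *
z=np.load('pics/w2.npz');c={k:(float(z[k]) if k!='T' else z[k]) for k in('fx','fy','cx','cy','T')}
C=cloud('wrist',z['d'],c)
for u,v in[(345,100),(345,103),(345,75),(365,126),(350,126),(370,126),(320,130),(350,160),(330,100)]:print(u,v,C[v,u])
z=np.load('pics/w25.npz');c={k:(float(z[k]) if k!='T' else z[k]) for k in('fx','fy','cx','cy','T')}
a=onz('wrist',242,107,.016,c);b=onz('wrist',308.5,107,.016,c);print(a,b)
e=np.array([np.cos(np.radians(9.6)),np.sin(np.radians(9.6)),0]);n=np.array([-e[1],e[0],0])
ce=(a+b)/2+.055*e;print(ce,((ce-[.5937,-.1385,.016])@e),((ce-[.5937,-.1385,.016])@n), np.degrees(np.arctan2(-(a-b)[0],(a-b)[1])))
E
```

```text
345 100 [ 0.7088 -0.1121  0.0741]
345 103 [ 0.7056 -0.1127  0.0751]
345 75 [ 0.7401 -0.1174  0.0065]
365 126 [ 0.6876 -0.1209  0.1551]
350 126 [ 0.6854 -0.1069  0.157 ]
370 126 [ 0.6884 -0.1252  0.1558]
320 130 [ 0.6721 -0.0909  0.0768]
350 160 [ 0.6463 -0.1292  0.0909]
330 100 [ 0.706  -0.0957  0.0737]
[ 0.5376 -0.1146  0.016 ] [ 0.5488 -0.1817  0.016 ]
[ 0.5974 -0.139   0.016 ] 0.0035601458953255765 -0.0010836480145841722 9.461140616604466
```

>>> {"api": "servo_tool", "payload": {
  "motion": [
    {"dr":[0,-8.5,0],"offset":[0,0,0],"claw":0.6},
    {"dr":[0,-8.5,0],"offset":[0,0,0],"claw":0.6},
    {"dr":[0,-8.5,0],"offset":[0,0,0],"claw":0.6},
    {"dr":[0,-8.5,0],"offset":[0,0,0],"claw":0.6},
    {"dr":[0,-8.5,0],"offset":[0,0,0],"claw":0.6},
    {"dr":[0,-8.5,0],"offset":[0,0,0],"claw":0.6},
    {"dr":[0,-8.5,0],"offset":[0,0,0],"claw":0.6},
    {"dr":[0,-8.5,0],"offset":[0,0,0],"claw":0.6},
    {"dr":[0,-8.5,0],"offset":[0,0,0],"claw":0.6},
    {"dr":[0,-8.5,0],"offset":[0,0,0],"claw":0.6},
    {"dr":[0,-5,0],"offset":[0,0,0],"claw":0.6},
    {"dr":[0,0,0],"offset":[0,0,0],"claw":0.6}
  ]
}}

```text
time_s: 24.4
tool_pos: [0.4691, -0.1583, 0.2406]
tool_rot: [[0.166, -0.002, 0.986], [-0.986, -0.008, 0.166], [0.008, -1.0, -0.003]]
force: [0.4, -0.3, -1.0]
finger_gap: 0.0341
```

>>> {"api": "servo_tool", "payload": {
  "motion": [
    {"dr":[0,0,0],"offset":[0,0,40],"claw":0.78},
    {"dr":[0,0,0],"offset":[0,0,48],"claw":0.78},
    {"dr":[0,0,0],"offset":[0,0,48],"claw":0.78},
    {"dr":[0,0,0],"offset":[0,0,48],"claw":0.78},
    {"dr":[0,0,0],"offset":[0,10,37],"claw":0.78},
    {"dr":[0,0,0],"offset":[0,20,0],"claw":0.78},
    {"dr":[0,0,0],"offset":[0,0,0],"claw":0.78}
  ]
}}

```text
time_s: 25.1
tool_pos: [0.6864, -0.1214, 0.2064]
tool_rot: [[0.163, -0.007, 0.987], [-0.987, -0.007, 0.163], [0.006, -1.0, -0.008]]
force: [-0.5, 0.5, -1.3]
finger_gap: 0.019
```

```bash
python3 snap.py wrist:w26
```

```text
25.1 [ 0.6864 -0.1214  0.2064] [ 0.2891  0.4617 -0.2605  1.3478  0.1258  1.3542  0.1909] [-0.4709  0.5462 -1.3329]
wrist [[0.987, -0.157, -0.043, 0.675], [0.163, 0.938, 0.306, -0.044], [-0.008, -0.309, 0.951, 0.348], [0.0, 0.0, 0.0, 1.0]]
```

View pics/w26.png

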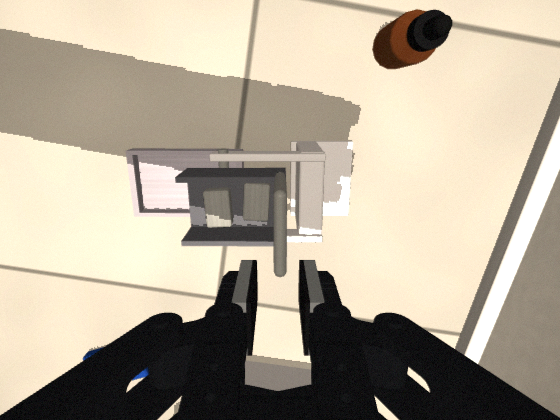

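>>> {"api": "servo_tool", "payload": {
  "motion": [
    {"dr":[0,0,0],"offset":[0,30,1],"claw":0.78},
    {"dr":[0,0,0],"offset":[0,25,0],"claw":0.78},
    {"dr":[0,0,0],"offset":[0,9,0],"claw":0.78},
    {"dr":[0,0,0],"offset":[0,0,0],"claw":0.78}
  ]
}}

```text
time_s: 25.55
tool_pos: [0.6877, -0.1232, 0.1473]
tool_rot: [[0.163, -0.002, 0.987], [-0.987, -0.009, 0.163], [0.009, -1.0, -0.003]]
force: [-0.6, -0.4, -0.3]
finger_gap: 0.0185
```

```bash
python3 snap.py wrist:w27; python3 -c "
import numpy as np
p=None
for t in np.arange(0,1.21,.1):
    q=np.array([45*np.cos(t)-80*np.sin(t),80*np.cos(t)+45*np.sin(t)]);print(round(t,1),q.round(1),(q-p).round(1) if p is not None else '');p=q"
```

```text
25.55 [ 0.6877 -0.1232  0.1473] [ 0.2916  0.496  -0.2576  1.4209  0.1381  1.2426  0.183 ] [-0.5903 -0.4263 -0.3239]
wrist [[0.987, -0.156, -0.048, 0.675], [0.163, 0.937, 0.308, -0.045], [-0.003, -0.312, 0.95, 0.289], [0.0, 0.0, 0.0, 1.0]]
0.0 [45. 80.] 
0.1 [36.8 84.1] [-8.2  4.1]
0.2 [28.2 87.3] [-8.6  3.3]
0.3 [19.3 89.7] [-8.9  2.4]
0.4 [10.3 91.2] [-9.1  1.5]
0.5 [ 1.1 91.8] [-9.2  0.6]
0.6 [-8.  91.4] [-9.2 -0.3]
0.7 [-17.1  90.2] [-9.1 -1.3]
0.8 [-26.  88.] [-8.9 -2.2]
0.9 [-34.7  85. ] [-8.7 -3. ]
1.0 [-43.   81.1] [-8.3 -3.9]
1.1 [-50.9  76.4] [-7.9 -4.7]
1.2 [-58.3  70.9] [-7.4 -5.5]
```

View pics/w27.png

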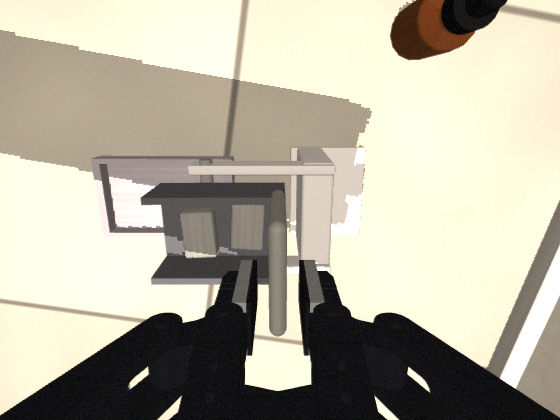

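>>> {"api": "servo_tool", "payload": {
  "motion": [
    {"dr":[0,0,0],"offset":[0,6,-3],"claw":0.78},
    {"dr":[0,0,0],"offset":[0,-3,-9],"claw":0.78},
    {"dr":[0,0,0],"offset":[0,-3.5,-9],"claw":0.78},
    {"dr":[0,0,0],"offset":[0,-3,-9],"claw":0.78},
    {"dr":[0,0,0],"offset":[0,-1.5,-9],"claw":0.78},
    {"dr":[0,0,0],"offset":[0,-0.5,-9],"claw":0.78},
    {"dr":[0,0,0],"offset":[0,0,0],"claw":0.78}
  ]
}}

```text
time_s: 26.3
tool_pos: [0.64, -0.1314, 0.1535]
tool_rot: [[0.164, -0.0, 0.987], [-0.986, -0.01, 0.164], [0.009, -1.0, -0.002]]
force: [0.4, 0.3, 0.5]
finger_gap: 0.019
```

```bash
python3 snap.py wrist:w28
```

```text
26.3 [ 0.64   -0.1314  0.1535] [ 0.3313  0.4025 -0.2634  1.5418  0.1195  1.2117  0.2103] [0.4107 0.3025 0.46  ]
wrist [[0.987, -0.156, -0.05, 0.627], [0.164, 0.937, 0.308, -0.054], [-0.001, -0.312, 0.95, 0.295], [0.0, 0.0, 0.0, 1.0]]
```

View pics/w28.png

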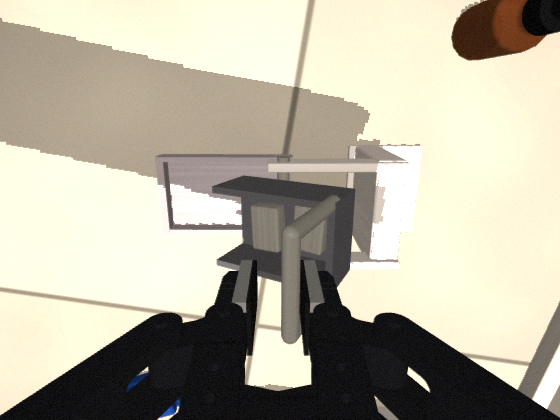

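>>> {"api": "servo_tool", "payload": {
  "motion": [
    {"dr":[0,0,0],"offset":[0,0,-8],"claw":0.78},
    {"dr":[0,0,0],"offset":[0,0.5,-8],"claw":0.78},
    {"dr":[0,0,0],"offset":[0,1.5,-8],"claw":0.78},
    {"dr":[0,0,0],"offset":[0,2.5,-8],"claw":0.78},
    {"dr":[0,0,0],"offset":[0,3.5,-8],"claw":0.78},
    {"dr":[0,0,0],"offset":[0,4,-7],"claw":0.78},
    {"dr":[0,0,0],"offset":[0,5,-7],"claw":0.78},
    {"dr":[0,0,0],"offset":[0,3,-3],"claw":0.78},
    {"dr":[0,0,0],"offset":[0,0,0],"claw":0.78},
    {"dr":[0,0,0],"offset":[0,0,0],"claw":0.78}
  ]
}}

```text
time_s: 27.35
tool_pos: [0.5853, -0.14, 0.1332]
tool_rot: [[0.165, 0.0, 0.986], [-0.986, -0.009, 0.165], [0.009, -1.0, -0.001]]
force: [0.4, 0.3, 0.5]
finger_gap: 0.0185
```

```bash
python3 snap.py wrist:w29 scene:s29; python3 crop.py s29 240 200 110 100 6 c11
```

```text
27.35 [ 0.5853 -0.14    0.1332] [ 0.3754  0.3197 -0.2656  1.6972  0.1008  1.136   0.2458] [0.3903 0.341  0.5433]
wrist [[0.986, -0.157, -0.051, 0.572], [0.165, 0.937, 0.307, -0.062], [-0.001, -0.312, 0.95, 0.275], [0.0, 0.0, 0.0, 1.0]]
scene [[0.817, -0.444, 0.367, 1.036], [0.576, 0.625, -0.527, -0.73], [0.004, 0.642, 0.767, 1.17], [0.0, 0.0, 0.0, 1.0]]
```

View pics/w29.png

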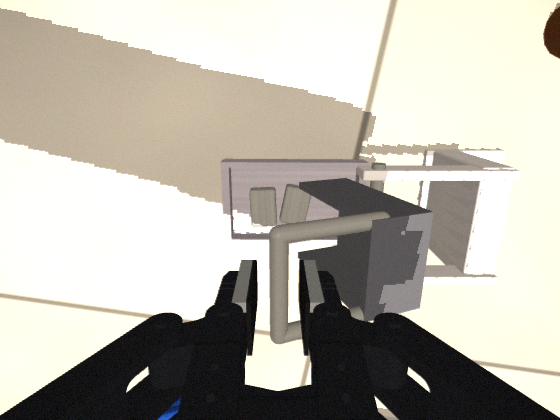

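View pics/c11.png

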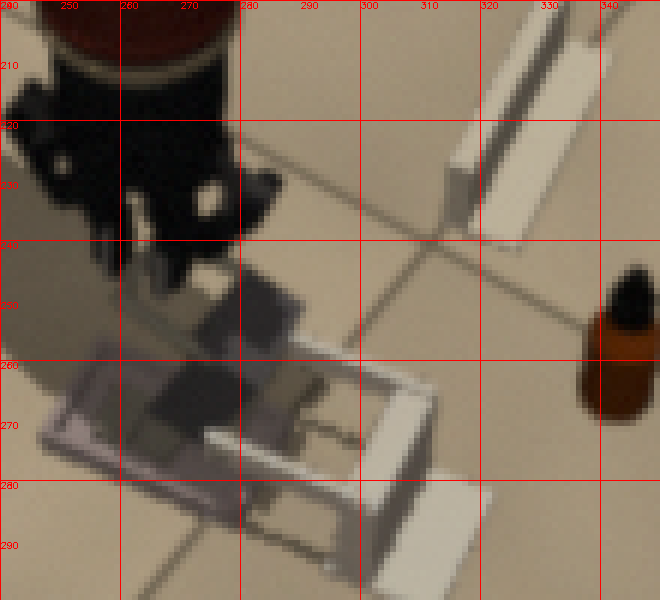

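>>> {"api": "servo_tool", "payload": {
  "motion": [
    {"dr":[0,0,0],"offset":[0,-3,4],"claw":0.78},
    {"dr":[0,0,0],"offset":[0,-5,8],"claw":0.78},
    {"dr":[0,0,0],"offset":[0,-4,8],"claw":0.78},
    {"dr":[0,0,0],"offset":[0,-3.5,9],"claw":0.78},
    {"dr":[0,0,0],"offset":[0,-3,9],"claw":0.78},
    {"dr":[0,0,0],"offset":[0,-2,9],"claw":0.78},
    {"dr":[0,0,0],"offset":[0,-0.5,9],"claw":0.78},
    {"dr":[0,0,0],"offset":[0,0,8],"claw":0.78},
    {"dr":[0,0,0],"offset":[0,0.5,8],"claw":0.78},
    {"dr":[0,0,0],"offset":[0,1.5,8],"claw":0.78},
    {"dr":[0,0,0],"offset":[0,2,7],"claw":0.78},
    {"dr":[0,0,0],"offset":[0,2,5],"claw":0.78}
  ]
}}

```text
time_s: 28.65
tool_pos: [0.6764, -0.1246, 0.1476]
tool_rot: [[0.165, -0.0, 0.986], [-0.986, -0.009, 0.165], [0.009, -1.0, -0.002]]
force: [0.6, -0.3, 0.1]
finger_gap: 0.0189
```

```bash
python3 snap.py wrist:w30
```

```text
28.65 [ 0.6764 -0.1246  0.1476] [ 0.3017  0.4738 -0.2606  1.4531  0.1344  1.2311  0.1893] [ 0.5969 -0.3457  0.0841]
wrist [[0.986, -0.157, -0.05, 0.664], [0.165, 0.937, 0.307, -0.047], [-0.001, -0.311, 0.95, 0.289], [0.0, 0.0, 0.0, 1.0]]
```

View pics/w30.png

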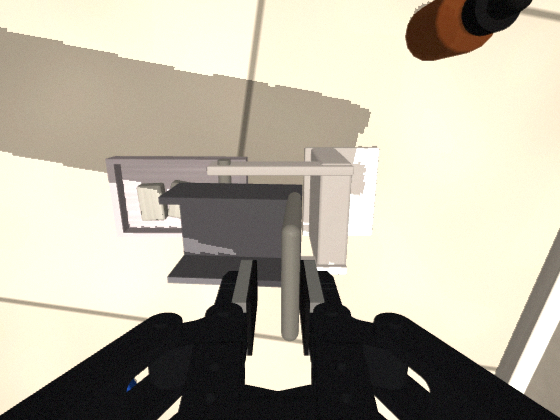

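>>> {"api": "servo_tool", "payload": {
  "motion": [
    {"dr":[0,0,0],"offset":[0,1,4],"claw":0.78},
    {"dr":[0,0,0],"offset":[0,0,4],"claw":0.78},
    {"dr":[0,0,0],"offset":[0,0,3],"claw":0.78},
    {"dr":[0,0,0],"offset":[0,0,0],"claw":0.78},
    {"dr":[0,0,0],"offset":[0,0,0],"claw":0.6},
    {"dr":[0,0,0],"offset":[0,-10,0],"claw":0.6},
    {"dr":[0,0,0],"offset":[0,-40,0],"claw":0.6},
    {"dr":[0,0,0],"offset":[0,-45,0],"claw":0.6},
    {"dr":[0,0,0],"offset":[0,-45,-40],"claw":0.6},
    {"dr":[0,0,0],"offset":[0,0,-48],"claw":0.6},
    {"dr":[0,0,0],"offset":[0,0,-48],"claw":0.6},
    {"dr":[0,0,0],"offset":[0,0,0],"claw":0.6}
  ]
}}

```text
time_s: 29.9
tool_pos: [0.5537, -0.1453, 0.2807]
tool_rot: [[0.161, -0.002, 0.987], [-0.987, -0.011, 0.161], [0.011, -1.0, -0.004]]
force: [0.7, -0.6, 0.5]
finger_gap: 0.0338
```

```bash
python3 snap.py wrist:w31 top:t31; python3 crop.py t31 240 110 120 110 5 c12
```

```text
29.9 [ 0.5537 -0.1453  0.2807] [ 0.4007  0.1684 -0.2613  1.573   0.0554  1.4063  0.2954] [ 0.7246 -0.616   0.475 ]
wrist [[0.987, -0.154, -0.047, 0.542], [0.161, 0.937, 0.31, -0.067], [-0.003, -0.313, 0.95, 0.422], [0.0, 0.0, 0.0, 1.0]]
top [[0.026, 0.996, -0.089, 0.41], [-1.0, 0.026, -0.001, -0.009], [0.002, 0.089, 0.996, 1.477], [0.0, 0.0, 0.0, 1.0]]
```

View pics/w31.png

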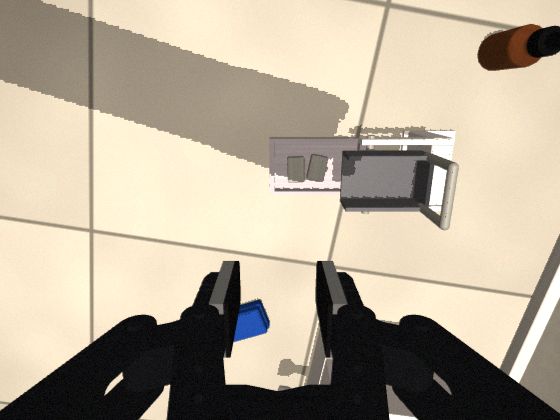

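View pics/c12.png

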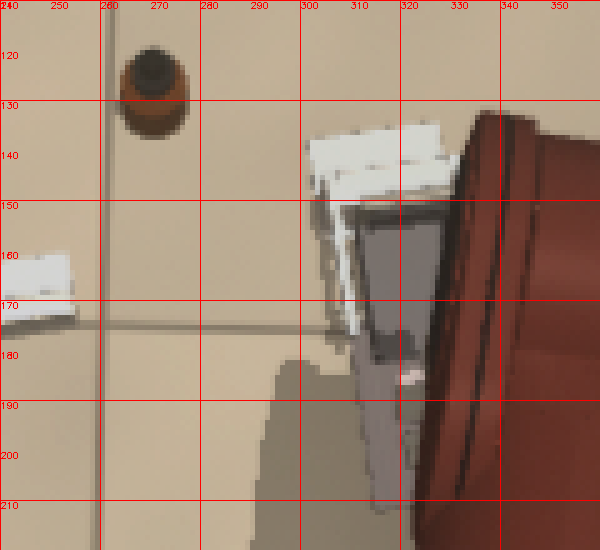

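```bash
python3 - <<'E'
from h import *
z=np.load('pics/w31.npz');c={k:(float(z[k]) if k!='T' else z[k]) for k in('fx','fy','cx','cy','T')}
print(onz('wrist',450,196,.152,c),'expect .6875 -.1217')
e=np.array([np.cos(np.radians(9.6)),np.sin(np.radians(9.6)),0]);n=np.array([-e[1],e[0],0])
a=onz('wrist',270,138,.016,c);b=onz('wrist',272,191,.016,c);ce=(a+b)/2+.055*e;print('tray',ce)
for u,v in[(297,170),(317,168)]:
    t=onz('wrist',u,v,.016,c);print('tin',(t-ce)@e,(t-ce)@n)
C=cloud('wrist',z['d'],c);print(C[145,290],C[170,297],C[168,317],C[150,310])
print(ticket.close_job())
E
```

```text
[ 0.6885 -0.1211  0.152 ] expect .6875 -.1217
tray [ 0.5995 -0.1368  0.016 ]
tin -0.024637991873308767 -0.005928684961193741
tin -0.0012862212598543981 -0.00368456186291335
[ 0.5637 -0.121   0.0038] [ 0.5763 -0.147   0.0145] [ 0.599  -0.1409  0.0146] [ 0.5882 -0.123   0.0034]
the job is handed in; nothing more can be done
None
```

The job is handed in, at about 30 s of the 70 s allowed. No verdict was reported. My last camera check agrees with the required end state.

**What was done**
- I stood the tray against the upstand with a lean of about 72° and let go; it stayed there. I then regripped it from behind, turned it over and released it open side up.
- My first grip could not tilt the tray far enough. I set it back down on the shelf and regripped it with the tool tilted before standing it up.
- I placed the tray under the lip, measured about 4 mm along and 1 mm across from the drop spot and within 1° of the skip's direction.
- I tipped the skip by its bar, held loosely between the fingers, to its forward stop (about 1.2 rad). I then eased it back the same way at about 1 rad/s.

**Last checks before handing in**
- **Tins:** both lie flat in the tray, about 25 mm and 1 mm towards the robot from its centre and 6 mm or less off the centre line.
- **Skip:** the bar measured within about 1 mm of where it stood upright at the start.
- **Robot:** the gripper was clear of everything, and the force reading was at its usual noise.
- **Bystanders:** nothing I did came near them. I saw the bottle and splitter in the last wrist view but did not measure the four again.

No check failed or disagreed.

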